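Clamp a quadcopter arm with the T-handle screw

ROBOT

A 6-joint arm with a two-finger parallel gripper is mounted at the origin on the work surface. World frame = base frame: x ahead of the robot, y to its left, z up, the work surface at z = 0. Lengths are in m, angles in rad, forces in N, time in s.
With the tool pointing down it reaches from about 0.35 to 0.975 m from the base axis. Payload 4.9 kg.
Tool frame: the origin (TCP) lies midway between the tips of the shut fingers; the grasp point (between the pads) lies manip.grip_depth behind it (manip.grip_depth is the distance from the TCP to the grasp point, in m); z points along the fingers, y is the direction in which the jaws open and shut (so a half turn about z gives the same grasp; the last joint's range is limited). The gripper opens to 85 mm and grips with 20 to 120 N. Pads are 22 mm wide; open, the fingers measure 114 mm over their backs; the gripper's body (76 mm by 85 mm) begins 54 mm behind the grasp point. The pads swing forward as they close: fully open they stand 13 mm farther back than shut.
Start: joints at [0.986, 0.053, 1.613, -0, 1.476, -0.119], TCP at [0.281, 0.558, 0.231] pointing down, gripper open.
Joint ranges: [-3.01, 3.01], [-1.01, 2.22], [0.06, 2.58], [-1.02, 4.17], [0.09, 2.62], [-3.14, 3.14]. Speed limits (rad/s): [2.57, 2.57, 3.14, 3.14, 3.14, 3.14].

INTERFACE

Orientations are given as a unit quaternion [w, x, y, z].
In Python, from plant import monitor, grab_frame, manip gives the robot as it stands.
- The arm moves only by the tool step_arm, never from a script. Its argument "series" is a list of rows, each an object of numbers: "tx", "ty", "tz": the shift along the tool's x, y, z in cm; "wx", "wy", "wz": the turn, a rotation vector about the tool's x, y, z in degrees; "grip": the finger opening in cm, from 0 to 8.54. In form: [{"tx": .., "ty": .., "tz": .., "wx": .., "wy": .., "wz": .., "grip": ..}, ...]. A call has exactly 10 rows; each row is the pose to reach, as a shift and turn from the pose commanded when the call began, along the tool's axes at that moment; what a row does not reach only later rows make up. A row lasts 1/12 s, in which the tool goes at most 41.7 mm and 7.16 degrees, less where a joint would pass 70% of its speed; a pose out of reach is approached as far as the arm can. A call with a gripper value outside its range is refused whole. The fingers move at their own pace and stop on an object; the grip force is fixed at half the most. Time passes only in rows, so rows that repeat a pose let the fingers close, or fill a call up. It gives the time, the measured TCP pose, the force and the opening at its end, in the units of the state.
- monitor.state(): the state, without advancing time (a new reading comes with each control period).
- grab_frame(name): name is "side" or "top"; returns a dict with "color" (420x560x3 uint8, red, green, blue), "K" (3x3 intrinsics, pixels), "rvec" (rotation vector, rad) and "tvec" (3), from world to camera coordinates, as OpenCV has them. Camera axes: x right, y down, z forward; pixel columns grow to the right and rows downward; lengths in m; the calibration is good to about 2 mm. A picture is of the moment at which its call begins. There is no depth.
- manip.job_done(): hands the job in, once; it reports no verdict.
The state is a dict: "time": time; "joint_pos": joint angles; "joint_vel": joint speeds; "joint_efforts": joint torques, N m; "tool_pos": TCP position; "tool_rot": TCP orientation; "contact_force": force on the tool from outside, world axes, zero at the start; "ft_torque": the same for the moment, N m; "gripper_width": opening from 0.0 (shut) to 1.0 (fully open).
Only numpy, scipy, OpenCV 4.12 (cv2) and the standard library are available. Lean on these libraries where they do the work, as an engineer would, in place of code of your own. Each camera call takes 0.05 s, during which the arm holds its last target.

TASK

Gently push the quadcopter arm with the blue motor along the bench clamp's channel until its root is fully home against the stop, then screw the T-handle down clockwise, half turn by half turn, until the shoe grips the arm firmly: stop when the handle turns about half as hard again as it did while the screw ran free, and go no further, since the carbon crushes. Leave the arm clamped and home, and do not disturb the other things on the bench.

Things in the scene. Friction and masses are not known exactly. Their poses are not given: they have to be found in the camera images.
- clamp: blue C-shaped bench clamp, fixed; origin on the vertical axis of its screw, on the table. x points from its open mouth to its column (the way in which the quadcopter arm is pushed home), z up. Its upper arm (44 mm wide) has its top 130 mm above the table, the screw's steel boss on it (42 mm across) 134 mm; the column stands 40 to 74 mm from the axis along +x.
- screw_axis (a point): point on the clamp's screw axis at the height of the middle of the T-handle's bar: 175 mm above the table, 45 mm above the clamp's upper arm. On this axis, under the upper arm, hangs the shoe: a black rubber pad 22 x 14 mm under a steel stem 22 mm across, sprung at about 70 N per mm, that the screw drives straight down. It starts 6 to 15 mm clear of the quadcopter arm; this gap is not measured.
- handle: the T-handle: level steel bar 10 mm thick, hub 22 mm across, a sleeve on each end; origin on the axis, 41 mm below the bar's middle, x to the red end. Clockwise from above lowers the shoe 16 mm a turn; the bar keeps its height and stays where left. The shoe meets the arm after 2.5 to 6 rad. Moment to turn it: 0.30 N m while free, then 0.45 more per rad; 0.45 N m (grip 60 N) is right, above 0.6 (120 N) the carbon crushes.
- red_end (a point): middle of the red sleeve on one end of the T-handle's bar, 40 mm from the screw axis; the sleeve is a cylinder along the bar, 14 mm thick, from 28 to 52 mm from the axis. The moment felt is full while the handle moves slowly; once it has stopped, thread friction (0.30 N m either way) may hold part of it.
- black_end (a point): middle of the black sleeve on the other end of the bar, 40 mm from the screw axis, opposite to the red one, same size.
- bed: aluminium bed in the clamp, fixed; origin under it on the screw axis, x to the stop, z up; packing makes its height differ by up to 4 mm each time. Floor 22 mm above its origin, 48 mm wide, from 172 mm before the axis to 28 mm behind; walls 10 mm high leave a channel 19 mm wide from 43 mm before the axis to 27 mm behind. The stop's face is 18 mm behind the axis.
- stop: dark steel stop block across the end of the channel, 12 x 39 x 13 mm; origin at the lower edge of the middle of the face that the quadcopter arm's root meets, x pointing on into the block.
- quad_arm: quadcopter arm, loose, about 70 g, 140 mm long: black carbon bar 16 mm wide, 8 mm thick, yellow band; root in the channel, outer end a disc 31 mm across under a blue motor 27 mm across that reaches 21 mm above the arm's underside (shaft 30 mm). Origin under the outer tip, x to the root. Starts 10 to 35 mm back from the stop; home, its tip is 122 mm from the screw axis.
- outer_tip (a point): the outer tip of the quadcopter arm, half-way up its thickness (4 mm above its underside, which lies on the bed's floor).
- root_end (a point): the middle of the square root end of the quadcopter arm, half-way up its thickness; the face that must meet the stop.
- spare_arm: a second quadcopter arm with a red motor, 140 mm long, lying on the table; origin under its outer tip. A bystander.
- tape_roll: yellow roll of tape, 84 mm across, 24 mm high, origin under its centre. A bystander.
- wick_tin: steel can, 64 mm across, 55 mm high, origin under its centre. A bystander.
- flux_tin: flat aluminium tin, 72 mm across, 26 mm high, origin under its centre. A bystander.
- battery: orange battery pack 75 x 36 x 30 mm, origin under its centre. A bystander.
- driver: screwdriver lying on the table, 150 mm long. A bystander.
- propeller: clear three-bladed propeller, 125 mm across, 8 mm high, origin under its hub. A bystander.
There are look-alikes about, which are no part of the job. Leave any turquoise look-alike of the quad_arm alone.

How it is judged:
On the way, in this order (a step that is already met when the one before it is completed fails the run):
1. the quadcopter arm's root is home against the stop before the shoe presses on it (x of root_end in the frame of stop between -0.0025 and 0.002 m and contact force between bed and quad_arm below 5 N), for 0.2 s.
2. the arm is gripped firmly, pressed on the bed by the shoe (x of root_end in the frame of stop between -0.0025 and 0.002 m and contact force between bed and quad_arm above 30 N), for 0.2 s.
At the end, for the whole second after the job is handed in: The arm's root is within 2.5 mm of the stop, the arm is clamped on the bed with at least 30 N, and the arm is at rest (all of step 2 and linear speed of quad_arm below 0.01 m/s); the robot touches nothing.
It fails at once if the carbon arm is crushed on the bed (more than 130 N) (contact force between bed and quad_arm above 130 N).
It fails at once if the arm is rammed into the stop (more than 40 N) (contact force between stop and quad_arm above 40 N).
It fails at once if a bystander is moved by more than 25 mm (distance of any of spare_arm, tape_roll, wick_tin, flux_tin, battery, driver, propeller from where it was at the start of the episode above 0.025 m).
It also fails if it takes over 72 s, if anything falls off the work surface, if the arm or the gripper's body presses on something with over 40 N, if the wrist force passes 120 N, or if a joint passes its speed limit or range.

## Working session

There is one attempt and no reset: what is moved stays moved. The work goes in short steps, Python scripts to look and compute and a tool call to move; the robot and the scene stay as the last step left them, time stands still between calls to the robot, and variables do not carry over. Pictures are saved under pics/ and viewed, and the job is handed in when it is done.

Besides the shell and the picture viewer there is one more tool, called after "Emit:" as name(argument=value, ...), one argument or row to a line, values as JSON. step_arm: Moves the arm, as the interface text tells. Its arguments: {"type":"object","properties":{"series":{"type":"array"}},"required":["series"]}

```bash
ls; mkdir -p pics
python3 - <<'E'
from plant import monitor, grab_frame, manip
import cv2,pickle
print(monitor.state(), manip.grip_depth)
for n in("side","top"):
    f=grab_frame(n); pickle.dump(f,open(f"{n}0.pkl","wb"))
    cv2.imwrite(f"pics/{n}0.png",f["color"][:,:,::-1]); print(n,f["K"],f["rvec"],f["tvec"])
E
```

```text
pics
{'time': 0.0, 'joint_pos': array([ 9.86016628e-01,  5.33552898e-02,  1.61430157e+00,  8.33381508e-06,
        1.47598346e+00, -1.18980397e-01]), 'joint_vel': array([-1.81792496e-03,  1.98804885e-03, -9.43038590e-04, -6.42691359e-05,
        2.92692282e-04, -2.95209971e-03]), 'joint_efforts': array([-2.02493924e-03, -3.93673217e+01, -3.70185471e+01, -2.76090259e-04,
        7.16859824e-03, -3.36882010e-05]), 'tool_pos': array([0.28035179, 0.55789916, 0.23005946]), 'tool_rot': array([-3.56770257e-04,  2.30800121e-01,  9.73000645e-01, -9.59666727e-04]), 'contact_force': array([-0.21144991, -0.11133954, -0.38976774]), 'ft_torque': array([ 0.01301954, -0.01826807, -0.00313457]), 'gripper_width': 1.002361912126497} 0.0187
side [[482.03038684   0.         280.48156607]
 [  0.         482.03038684 208.58241165]
 [  0.           0.           1.        ]] [ 2.0930798  -0.52982755  0.31975806] [-0.49252927  0.21021143  1.28596703]
top [[438.43518353   0.         283.47003543]
 [  0.         438.43518353 217.48118717]
 [  0.           0.           1.        ]] [ 2.15740343 -2.19633411  0.07274558] [-0.01242909  0.54459834  1.3813823 ]
```

View pics/side0.png

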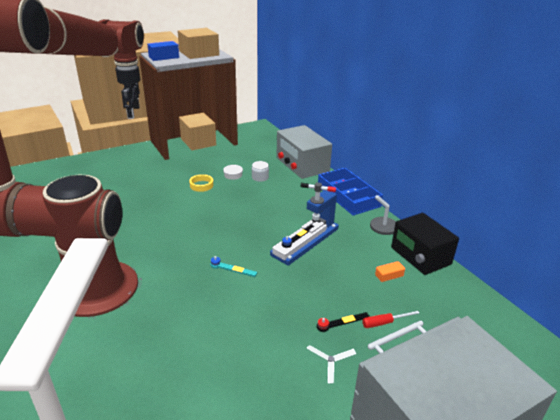

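View pics/top0.png

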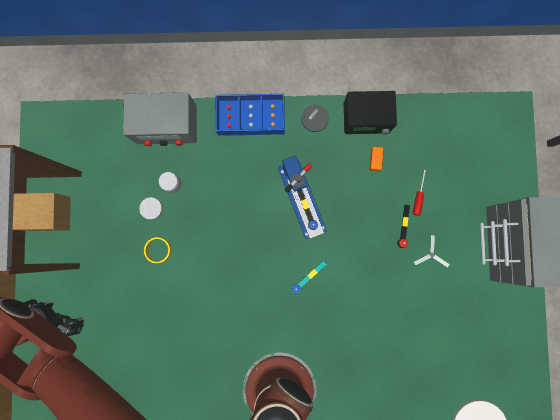

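Candidates for quad_arm: the black bar with blue motor in the clamp (top 313,225), the turquoise look-alike (296,289), and the red-motor spare (403,243). I choose the first and check it in crops.

Run:
```python
import pickle,cv2
f=pickle.load(open("top0.pkl","rb"))["color"][:,:,::-1]
cv2.imwrite("pics/topc.png",cv2.resize(f[145:245,260:350],None,fx=6,fy=6,interpolation=cv2.INTER_CUBIC))
f=pickle.load(open("side0.pkl","rb"))["color"][:,:,::-1]
cv2.imwrite("pics/sidec.png",cv2.resize(f[170:270,260:350],None,fx=6,fy=6,interpolation=cv2.INTER_CUBIC))
```

```text
(no output)
```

View pics/topc.png

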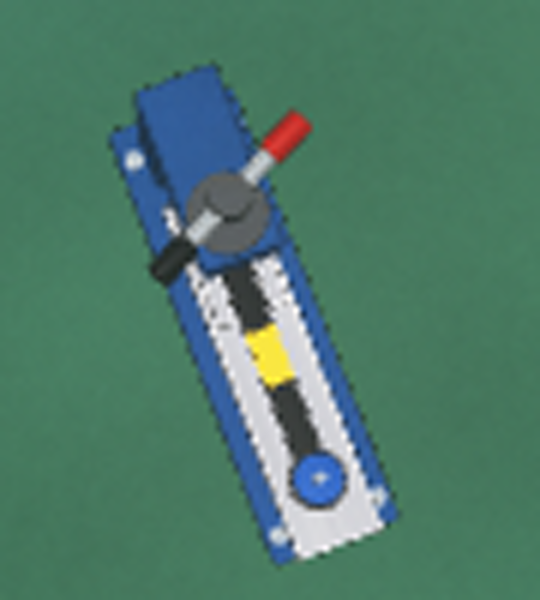

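View pics/sidec.png

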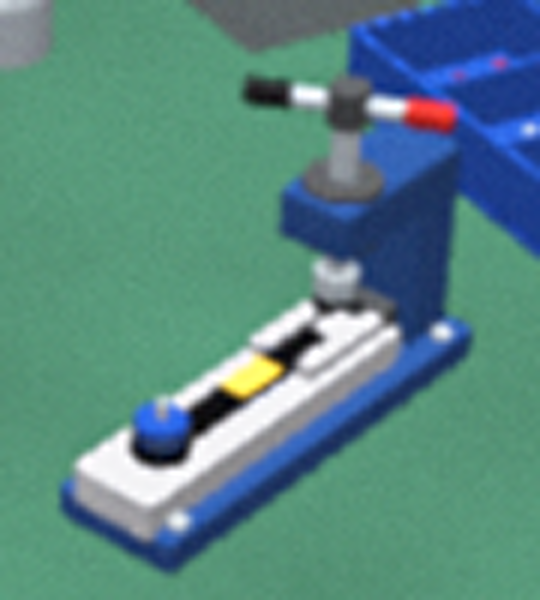

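The crops confirm it: black bar, yellow band and blue motor in the channel. The handle's red end is at top (308,168), the black end at (289,188), the motor at (313,224). I'll triangulate these.

```bash
cat > h.py <<'E'
import numpy as np,cv2,pickle
def P(f): 
    R=cv2.Rodrigues(f["rvec"])[0]; return f["K"],R,np.asarray(f["tvec"]).reshape(3)
def onz(f,uv,z):
    K,R,t=P(f); d=R.T@np.linalg.inv(K)@np.array([*uv,1.]); c=-R.T@t
    return c+d*(z-c[2])/d[2]
def tri(f,a,g,b):
    M=[]
    for q in(f,g):
        K,R,t=P(q); M.append(K@np.c_[R,t])
    X=cv2.triangulatePoints(M[0],M[1],np.float64(a).reshape(2,1),np.float64(b).reshape(2,1))[:,0]
    return X[:3]/X[3]
def proj(f,X):
    return cv2.projectPoints(np.float64(X).reshape(-1,3),f["rvec"],f["tvec"],f["K"],None)[0].reshape(-1,2)
def cen(f,box,fn):
    x0,y0,x1,y1=box; h=cv2.cvtColor(f["color"],cv2.COLOR_RGB2HSV)[y0:y1,x0:x1].astype(int)
    m=fn(h[...,0],h[...,1],h[...,2]); v,u=np.nonzero(m); return np.array([u.mean()+x0,v.mean()+y0]),len(u)
red=lambda h,s,v:((h<8)|(h>172))&(s>140)&(v>90)
yel=lambda h,s,v:(h>20)&(h<35)&(s>120)&(v>120)
blk=lambda h,s,v:(v<60)
E
python3 - <<'E'
from h import *
T=pickle.load(open("top0.pkl","rb"));S=pickle.load(open("side0.pkl","rb"))
c=lambda u,v,x0,y0:np.array([(u+.5)/6-.5+x0,(v+.5)/6-.5+y0])
rt,n=cen(T,(298,160,316,178),red); rs,m=cen(S,(320,180,340,195),red)
yt,n2=cen(T,(290,190,320,215),yel); ys,m2=cen(S,(290,222,312,242),yel)
print(rt,n,rs,m,yt,n2,ys,m2)
print("red",tri(T,rt,S,rs),onz(T,rt,.175),onz(S,rs,.175))
bt=c(173,260,260,145);bs=c(267,92,260,170)
bt2,_=cen(T,(284,182,294,194),blk);bs2,_=cen(S,(299,180,309,190),blk);print(bt,bt2,bs,bs2)
print("blk",tri(T,bt,S,bs),onz(T,bt,.175),onz(S,bs,.175))
print("yel",tri(T,yt,S,ys),onz(T,yt,.045))
mt=c(319,478,260,145);ms=c(162,408,260,170)
print("motortop",tri(T,mt,S,ms),onz(T,mt,.055))
E
```

```text
[307.27272727 167.27272727] 33 [331.13793103 188.79310345] 29 [304.4375 203.8125] 48 [302.02857143 232.62857143] 35
red [ 0.67579282 -0.09459334  0.1746297 ] [ 0.67559024 -0.0945003   0.175     ] [ 0.67553733 -0.09513652  0.175     ]
[288.41666667 187.91666667] [288.625   187.90625] [304.08333333 184.91666667] [304.09090909 185.22727273]
blk [ 0.61707347 -0.03936885  0.17458766] [ 0.61690067 -0.03930663  0.175     ] [ 0.61678466 -0.04000326  0.175     ]
yel [ 0.58550974 -0.08977061  0.04404061] [ 0.58438599 -0.08918359  0.045     ]
motortop [ 0.51883901 -0.11310873  0.06334488] [ 0.51883769 -0.11331617  0.055     ]
```

```bash
cat >> h.py <<'E'
AX=np.array([.6463,-.0670]); C=np.deg2rad(20.0); cd=np.array([np.cos(C),np.sin(C)])
from scipy.spatial.transform import Rotation as Ro
def rot(s): q=s["tool_rot"]; return Ro.from_quat([q[1],q[2],q[3],q[0]])
def yaw(s): y=rot(s).as_matrix()[:,1]; return np.degrees(np.arctan2(y[1],y[0]))
def Rt(yy): 
    a=np.deg2rad(yy); return Ro.from_matrix(np.array([[-np.sin(a),np.cos(a),0],[np.cos(a),np.sin(a),0],[0,0,-1]]).T)
def delta(s,p,yy):
    R=rot(s); return np.round(R.inv().apply(np.array(p)-s["tool_pos"])*100,2),np.round((R.inv()*Rt(yy)).as_rotvec(degrees=True),2)
E
python3 - <<'E'
from h import *
from plant import monitor
T=pickle.load(open("top0.pkl","rb"));S=pickle.load(open("side0.pkl","rb"))
n=np.array([-cd[1],cd[0]])
def W(x,y,z): return [*(AX+cd*x+n*y),z]
for name,f in(("top",T),("side",S)):
  im=cv2.resize(f["color"][:,:,::-1],None,fx=1,fy=1)
  x0,y0=(260,145) if name=="top" else (260,170)
  im=cv2.resize(im[y0:y0+100,x0:x0+90],None,fx=6,fy=6,interpolation=cv2.INTER_CUBIC)
  for z,col in((.034,(0,0,255)),(.038,(0,255,255))):
    pts=[W(-.172,-.024,z),W(-.172,.024,z),W(.028,.024,z),W(.028,-.024,z)]
    p=(proj(f,pts)-[x0,y0]+.5)*6-.5
    cv2.polylines(im,[p.astype(int)],True,col,1)
  for k in range(3):
    p=(proj(f,[W(-.1365,0,.036+.021)])-[x0,y0]+.5)*6-.5
    cv2.circle(im,tuple(p[0].astype(int)),3,(0,0,255),1)
  cv2.imwrite(f"pics/ov_{name}.png",im)
s=monitor.state(); p=W(-.18,0,.23); print(p,yaw(s),delta(s,p,110))
E
```

```text
[np.float64(0.47715532825853646), np.float64(-0.12856362579862038), 0.23] 63.31482896220733 (array([-48.41, -52.5 ,   0.11]), array([ -0.1 ,  -0.05, -46.69]))
```

View pics/ov_side.png

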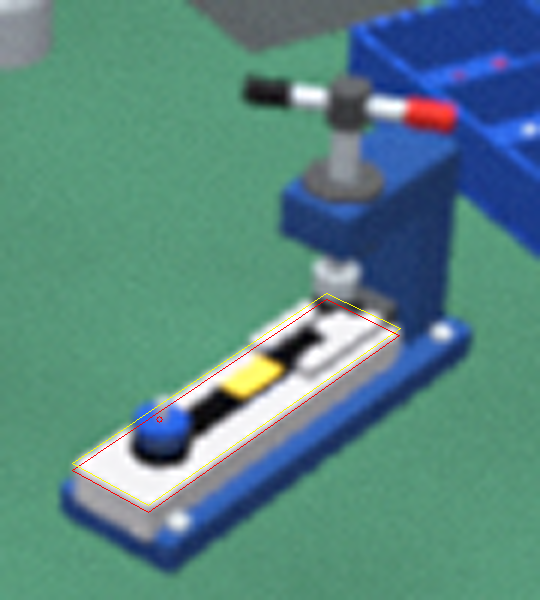

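View pics/ov_top.png

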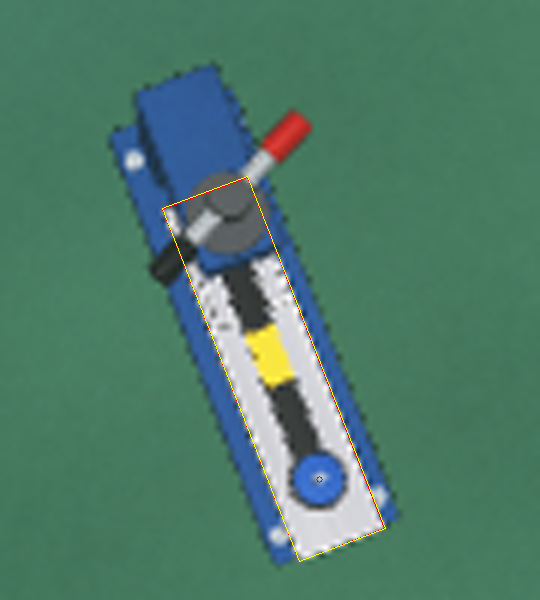

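The model overlay fits both views: clamp direction 20°, floor at about 0.035 m, motor about 136 mm before the axis. I'll move above the outer end with the fingers shut.

Emit:
step_arm(
  series=[
    {"tx": -4, "ty": -4.3, "tz": 0, "wx": 0, "wy": 0, "wz": -4, "grip": 0},
    {"tx": -6.5, "ty": -7, "tz": 0, "wx": 0, "wy": 0, "wz": -8, "grip": 0},
    {"tx": -9, "ty": -9.8, "tz": 0, "wx": 0, "wy": 0, "wz": -12, "grip": 0},
    {"tx": -11.5, "ty": -12.5, "tz": 0, "wx": 0, "wy": 0, "wz": -16, "grip": 0},
    {"tx": -14, "ty": -15.2, "tz": 0, "wx": 0, "wy": 0, "wz": -20, "grip": 0},
    {"tx": -16.5, "ty": -17.9, "tz": 0, "wx": 0, "wy": 0, "wz": -24, "grip": 0},
    {"tx": -19, "ty": -20.6, "tz": 0, "wx": 0, "wy": 0, "wz": -28, "grip": 0},
    {"tx": -21.5, "ty": -23.3, "tz": 0, "wx": 0, "wy": 0, "wz": -32, "grip": 0},
    {"tx": -24, "ty": -26, "tz": 0, "wx": 0, "wy": 0, "wz": -36, "grip": 0},
    {"tx": -26.5, "ty": -28.7, "tz": 0, "wx": 0, "wy": 0, "wz": -40, "grip": 0},
  ],
)

```text
time: 0.93
tool_pos: [0.3883, 0.1812, 0.2309]
tool_rot: [-0.0, -0.118, 0.993, -0.0]
contact_force: [0.9, 0.3, 0.5]
gripper_width: -0.001
```

```bash
cat > w.py <<'E'
import sys
from h import *
from plant import monitor
n=np.array([-cd[1],cd[0]])
def W(x,y,z): return [*(AX+cd*x+n*y),z]
s=monitor.state()
x,y,z,a=map(float,sys.argv[1:5])
d=s["tool_pos"][:2]-AX
print("t",round(s["time"],2),"clampxyz",np.round([d@cd,d@n,s["tool_pos"][2]],4),"yaw",round(yaw(s),2),"q",np.round(s["joint_pos"],2),"F",np.round(s["contact_force"],2),"M",np.round(s["ft_torque"],3),"g",round(s["gripper_width"],2))
print(delta(s,W(x,y,z),a))
E
python3 w.py -.18 0 .2 110
```

```text
t 0.93 clampxyz [-0.1575  0.3215  0.2309] yaw 103.54 q [ 0.26 -0.45  2.05 -0.    1.54 -1.54] F [0.86 0.27 0.46] M [-0.015  0.02  -0.022] g -0.0
(array([ -1.38, -32.2 ,   3.09]), array([-0.  , -0.01, -6.46]))
```

Emit:
step_arm(
  series=[
    {"tx": -0.2, "ty": -4, "tz": 0, "wx": 0, "wy": 0, "wz": -2, "grip": 0},
    {"tx": -0.4, "ty": -8, "tz": 0, "wx": 0, "wy": 0, "wz": -4, "grip": 0},
    {"tx": -0.6, "ty": -12, "tz": 0, "wx": 0, "wy": 0, "wz": -6.46, "grip": 0},
    {"tx": -0.8, "ty": -16, "tz": 0.5, "wx": 0, "wy": 0, "wz": -6.46, "grip": 0},
    {"tx": -1, "ty": -20, "tz": 1, "wx": 0, "wy": 0, "wz": -6.46, "grip": 0},
    {"tx": -1.2, "ty": -24, "tz": 2, "wx": 0, "wy": 0, "wz": -6.46, "grip": 0},
    {"tx": -1.3, "ty": -28, "tz": 3, "wx": 0, "wy": 0, "wz": -6.46, "grip": 0},
    {"tx": -1.38, "ty": -31, "tz": 5, "wx": 0, "wy": 0, "wz": -6.46, "grip": 0},
    {"tx": -1.38, "ty": -32.2, "tz": 8, "wx": 0, "wy": 0, "wz": -6.46, "grip": 0},
    {"tx": -1.38, "ty": -32.2, "tz": 10, "wx": 0, "wy": 0, "wz": -6.46, "grip": 0},
  ],
)

```text
time: 1.77
tool_pos: [0.4756, -0.1298, 0.129]
tool_rot: [-0.001, -0.17, 0.985, 0.0]
contact_force: [1.0, 1.0, -0.2]
gripper_width: -0.001
```

```bash
python3 w.py -.18 0 .042 110
```

```text
t 1.77 clampxyz [-0.1819 -0.0006  0.129 ] yaw 109.54 q [-0.42 -0.18  2.01 -0.    1.31 -2.33] F [ 1.04  0.95 -0.17] M [0.007 0.011 0.003] g -0.0
(array([-0.2 ,  0.05,  8.7 ]), array([ 0.04, -0.09, -0.46]))
```

Emit:
step_arm(
  series=[
    {"tx": 0, "ty": 0, "tz": 3, "wx": 0, "wy": 0, "wz": -0.4, "grip": 0},
    {"tx": 0, "ty": 0, "tz": 5, "wx": 0, "wy": 0, "wz": -0.4, "grip": 0},
    {"tx": 0, "ty": 0, "tz": 6.5, "wx": 0, "wy": 0, "wz": -0.4, "grip": 0},
    {"tx": 0, "ty": 0, "tz": 7.5, "wx": 0, "wy": 0, "wz": -0.4, "grip": 0},
    {"tx": 0, "ty": 0, "tz": 8.2, "wx": 0, "wy": 0, "wz": -0.4, "grip": 0},
    {"tx": 0, "ty": 0, "tz": 8.6, "wx": 0, "wy": 0, "wz": -0.4, "grip": 0},
    {"tx": -0.4, "ty": 0, "tz": 8.6, "wx": 0, "wy": 0, "wz": -0.4, "grip": 0},
    {"tx": -0.8, "ty": 0, "tz": 8.6, "wx": 0, "wy": 0, "wz": -0.4, "grip": 0},
    {"tx": -1.2, "ty": 0, "tz": 8.6, "wx": 0, "wy": 0, "wz": -0.4, "grip": 0},
    {"tx": -1.4, "ty": 0, "tz": 8.6, "wx": 0, "wy": 0, "wz": -0.4, "grip": 0},
  ],
)

```text
time: 2.6
tool_pos: [0.4908, -0.1226, 0.0466]
tool_rot: [0.001, -0.175, 0.985, -0.001]
contact_force: [0.4, 0.2, 0.9]
gripper_width: 0.004
```

```bash
python3 w.py -.14 0 .042 110;  python3 - <<'E'
from plant import grab_frame
import cv2
f=grab_frame("side")["color"][:,:,::-1]
cv2.imwrite("pics/s1.png",cv2.resize(f[140:270,240:360],None,fx=4.5,fy=4.5,interpolation=cv2.INTER_CUBIC))
E
```

```text
t 2.6 clampxyz [-0.1651  0.0009  0.0466] yaw 110.2 q [-0.39 -0.04  2.03  0.    1.14 -2.32] F [0.39 0.2  0.9 ] M [ 0.029  0.032 -0.016] g 0.0
(array([-2.51, -0.1 ,  0.46]), array([-0.09,  0.11,  0.2 ]))
```

View pics/s1.png

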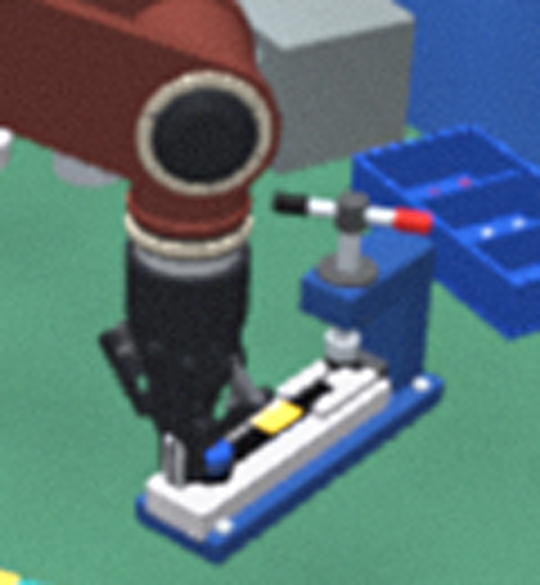

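The fingers are on the bed just behind the motor's disc, near crop (190,465). Next I'll push slowly.

Emit:
step_arm(
  series=[
    {"tx": -0.1, "ty": 0, "tz": 0.4, "wx": 0, "wy": 0, "wz": 0, "grip": 0},
    {"tx": -0.3, "ty": 0, "tz": 0.4, "wx": 0, "wy": 0, "wz": 0, "grip": 0},
    {"tx": -0.5, "ty": -0.05, "tz": 0.4, "wx": 0, "wy": 0, "wz": 0, "grip": 0},
    {"tx": -0.7, "ty": -0.05, "tz": 0.4, "wx": 0, "wy": 0, "wz": 0, "grip": 0},
    {"tx": -0.9, "ty": -0.1, "tz": 0.4, "wx": 0, "wy": 0, "wz": 0, "grip": 0},
    {"tx": -1.1, "ty": -0.1, "tz": 0.4, "wx": 0, "wy": 0, "wz": 0, "grip": 0},
    {"tx": -1.3, "ty": -0.1, "tz": 0.4, "wx": 0, "wy": 0, "wz": 0, "grip": 0},
    {"tx": -1.5, "ty": -0.1, "tz": 0.4, "wx": 0, "wy": 0, "wz": 0, "grip": 0},
    {"tx": -1.7, "ty": -0.1, "tz": 0.4, "wx": 0, "wy": 0, "wz": 0, "grip": 0},
    {"tx": -1.8, "ty": -0.1, "tz": 0.4, "wx": 0, "wy": 0, "wz": 0, "grip": 0},
  ],
)

```text
time: 3.48
tool_pos: [0.5068, -0.1171, 0.0413]
tool_rot: [0.0, -0.175, 0.985, -0.0]
contact_force: [0.7, 0.6, 0.5]
gripper_width: -0.003
```

```bash
python3 w.py -.134 0 .042 110;  python3 - <<'E'
from plant import grab_frame
import cv2
f=grab_frame("side")["color"][:,:,::-1]
cv2.imwrite("pics/s2.png",cv2.resize(f[190:270,260:350],None,fx=6,fy=6,interpolation=cv2.INTER_CUBIC))
E
```

```text
t 3.48 clampxyz [-0.1482  0.0006  0.0413] yaw 110.18 q [-0.37  0.    2.    0.    1.14 -2.29] F [0.67 0.59 0.47] M [-0.026  0.054 -0.029] g -0.0
(array([-1.42, -0.06, -0.07]), array([-0.  ,  0.01,  0.18]))
```

View pics/s2.png

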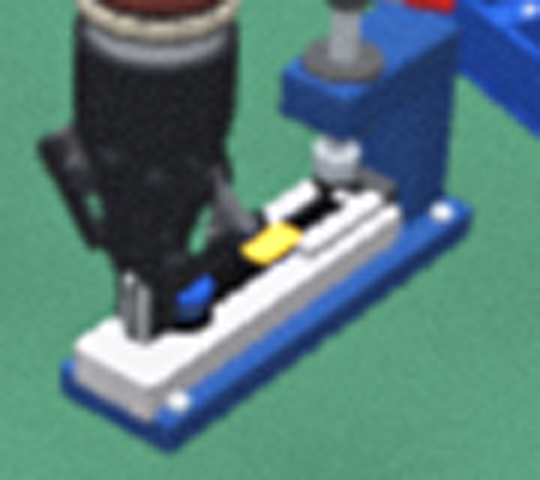

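```bash
cat > y.py <<'E'
from h import *
from plant import grab_frame
n=np.array([-cd[1],cd[0]])
for nm,b in(("side",(290,215,325,242)),("top",(285,185,320,215))):
    f=grab_frame(nm); u,k=cen(f,b,yel); p=onz(f,u,.043)[:2]-AX
    f0=pickle.load(open(nm+"0.pkl","rb")); u0,k0=cen(f0,b,yel); p0=onz(f0,u0,.043)[:2]-AX
    print(nm,k,k0,np.round([p@cd,p@n],4),np.round([p0@cd,p0@n],4))
E
python3 y.py
```

```text
side 42 35 [-0.0471  0.0017] [-0.063  -0.0003]
top 33 48 [-0.0448  0.0004] [-0.0656  0.0002]
```

Emit:
step_arm(
  series=[
    {"tx": -0.1, "ty": 0, "tz": 0, "wx": 0, "wy": 0, "wz": 0, "grip": 0},
    {"tx": -0.2, "ty": 0, "tz": 0, "wx": 0, "wy": 0, "wz": 0, "grip": 0},
    {"tx": -0.3, "ty": 0, "tz": 0, "wx": 0, "wy": 0, "wz": 0, "grip": 0},
    {"tx": -0.4, "ty": 0, "tz": 0, "wx": 0, "wy": 0, "wz": 0, "grip": 0},
    {"tx": -0.5, "ty": 0, "tz": 0, "wx": 0, "wy": 0, "wz": 0, "grip": 0},
    {"tx": -0.6, "ty": 0, "tz": 0, "wx": 0, "wy": 0, "wz": 0, "grip": 0},
    {"tx": -0.7, "ty": 0, "tz": 0, "wx": 0, "wy": 0, "wz": 0, "grip": 0},
    {"tx": -0.8, "ty": 0, "tz": 0, "wx": 0, "wy": 0, "wz": 0, "grip": 0},
    {"tx": -0.85, "ty": 0, "tz": 0, "wx": 0, "wy": 0, "wz": 0, "grip": 0},
    {"tx": -0.9, "ty": 0, "tz": 0, "wx": 0, "wy": 0, "wz": 0, "grip": 0},
  ],
)

```text
time: 4.47
tool_pos: [0.515, -0.1141, 0.0413]
tool_rot: [-0.0, -0.175, 0.985, 0.0]
contact_force: [-0.6, -0.2, 0.2]
gripper_width: 0.003
```

```bash
python3 w.py -.134 0 .042 110; python3 y.py
```

```text
t 4.47 clampxyz [-0.1395  0.0007  0.0413] yaw 110.17 q [-0.36  0.02  1.98 -0.    1.14 -2.28] F [-0.61 -0.18  0.18] M [-0.007  0.085  0.03 ] g 0.0
(array([-0.55, -0.07, -0.07]), array([ 0.  , -0.01,  0.17]))
side 40 35 [-0.0385  0.0027] [-0.063  -0.0003]
top 32 48 [-0.0347  0.0009] [-0.0656  0.0002]
```

Emit:
step_arm(
  series=[
    {"tx": -0.03, "ty": 0, "tz": 0, "wx": 0, "wy": 0, "wz": 0, "grip": 0},
    {"tx": -0.06, "ty": 0, "tz": 0, "wx": 0, "wy": 0, "wz": 0, "grip": 0},
    {"tx": -0.1, "ty": 0, "tz": 0, "wx": 0, "wy": 0, "wz": 0, "grip": 0},
    {"tx": -0.13, "ty": 0, "tz": 0, "wx": 0, "wy": 0, "wz": 0, "grip": 0},
    {"tx": -0.16, "ty": 0, "tz": 0, "wx": 0, "wy": 0, "wz": 0, "grip": 0},
    {"tx": -0.2, "ty": 0, "tz": 0, "wx": 0, "wy": 0, "wz": 0, "grip": 0},
    {"tx": -0.23, "ty": 0, "tz": 0, "wx": 0, "wy": 0, "wz": 0, "grip": 0},
    {"tx": -0.26, "ty": 0, "tz": 0, "wx": 0, "wy": 0, "wz": 0, "grip": 0},
    {"tx": -0.3, "ty": 0, "tz": 0, "wx": 0, "wy": 0, "wz": 0, "grip": 0},
    {"tx": -0.3, "ty": 0, "tz": 0, "wx": 0, "wy": 0, "wz": 0, "grip": 0},
  ],
)

```text
time: 5.4
tool_pos: [0.5179, -0.1131, 0.0413]
tool_rot: [0.0, -0.175, 0.985, -0.0]
contact_force: [-0.7, -0.8, -0.1]
gripper_width: -0.0
```

```bash
python3 w.py -.134 0 .042 110; python3 y.py
```

```text
t 5.4 clampxyz [-0.1364  0.0006  0.0413] yaw 110.17 q [-0.36  0.03  1.98  0.    1.14 -2.28] F [-0.71 -0.75 -0.15] M [-0.056  0.032  0.034] g -0.0
(array([-0.24, -0.06, -0.07]), array([-0.  ,  0.01,  0.17]))
side 35 35 [-0.0358  0.0029] [-0.063  -0.0003]
top 30 48 [-0.032   0.0008] [-0.0656  0.0002]
```

Not at the stop yet; I'll continue in 0.5 mm steps that slow toward the end.

Emit:
step_arm(
  series=[
    {"tx": -0.02, "ty": 0, "tz": 0, "wx": 0, "wy": 0, "wz": 0, "grip": 0},
    {"tx": -0.04, "ty": 0, "tz": 0, "wx": 0, "wy": 0, "wz": 0, "grip": 0},
    {"tx": -0.06, "ty": 0, "tz": 0, "wx": 0, "wy": 0, "wz": 0, "grip": 0},
    {"tx": -0.08, "ty": 0, "tz": 0, "wx": 0, "wy": 0, "wz": 0, "grip": 0},
    {"tx": -0.1, "ty": 0, "tz": 0, "wx": 0, "wy": 0, "wz": 0, "grip": 0},
    {"tx": -0.11, "ty": 0, "tz": 0, "wx": 0, "wy": 0, "wz": 0, "grip": 0},
    {"tx": -0.12, "ty": 0, "tz": 0, "wx": 0, "wy": 0, "wz": 0, "grip": 0},
    {"tx": -0.13, "ty": 0, "tz": 0, "wx": 0, "wy": 0, "wz": 0, "grip": 0},
    {"tx": -0.14, "ty": 0, "tz": 0, "wx": 0, "wy": 0, "wz": 0, "grip": 0},
    {"tx": -0.15, "ty": 0, "tz": 0, "wx": 0, "wy": 0, "wz": 0, "grip": 0},
  ],
)

```text
time: 6.33
tool_pos: [0.5192, -0.1126, 0.0413]
tool_rot: [-0.0, -0.175, 0.985, -0.0]
contact_force: [-0.2, -0.2, 0.2]
gripper_width: 0.001
```

```bash
python3 w.py -.134 0 .042 110; python3 y.py
```

```text
t 6.33 clampxyz [-0.135   0.0006  0.0413] yaw 110.17 q [-0.35  0.03  1.97 -0.    1.14 -2.28] F [-0.23 -0.19  0.23] M [ 0.008  0.001 -0.021] g 0.0
(array([-0.1 , -0.06, -0.07]), array([-0.  , -0.  ,  0.17]))
side 36 35 [-0.036   0.0026] [-0.063  -0.0003]
top 27 48 [-0.0309  0.0015] [-0.0656  0.0002]
```

Emit:
step_arm(
  series=[
    {"tx": -0.02, "ty": 0, "tz": 0, "wx": 0, "wy": 0, "wz": 0, "grip": 0},
    {"tx": -0.03, "ty": 0, "tz": 0, "wx": 0, "wy": 0, "wz": 0, "grip": 0},
    {"tx": -0.04, "ty": 0, "tz": 0, "wx": 0, "wy": 0, "wz": 0, "grip": 0},
    {"tx": -0.05, "ty": 0, "tz": 0, "wx": 0, "wy": 0, "wz": 0, "grip": 0},
    {"tx": -0.06, "ty": 0, "tz": 0, "wx": 0, "wy": 0, "wz": 0, "grip": 0},
    {"tx": -0.07, "ty": 0, "tz": 0, "wx": 0, "wy": 0, "wz": 0, "grip": 0},
    {"tx": -0.08, "ty": 0, "tz": 0, "wx": 0, "wy": 0, "wz": 0, "grip": 0},
    {"tx": -0.09, "ty": 0, "tz": 0, "wx": 0, "wy": 0, "wz": 0, "grip": 0},
    {"tx": -0.1, "ty": 0, "tz": 0, "wx": 0, "wy": 0, "wz": 0, "grip": 0},
    {"tx": -0.1, "ty": 0, "tz": 0, "wx": 0, "wy": 0, "wz": 0, "grip": 0},
  ],
)

```text
time: 7.27
tool_pos: [0.5198, -0.1123, 0.0412]
tool_rot: [-0.001, -0.175, 0.985, -0.0]
contact_force: [-3.5, -2.0, 1.9]
gripper_width: 0.001
```

```bash
python3 w.py -.134 0 .042 110; python3 y.py
```

```text
t 7.27 clampxyz [-0.1344  0.0007  0.0412] yaw 110.18 q [-0.35  0.03  1.97 -0.    1.14 -2.28] F [-3.54 -1.99  1.92] M [-0.24   0.594 -0.009] g 0.0
(array([-0.04, -0.07, -0.08]), array([ 0.01, -0.06,  0.18]))
side 35 35 [-0.034   0.0031] [-0.063  -0.0003]
top 25 48 [-0.0295  0.0012] [-0.0656  0.0002]
```

Emit:
step_arm(
  series=[
    {"tx": -0.02, "ty": 0, "tz": 0, "wx": 0, "wy": 0, "wz": 0, "grip": 0},
    {"tx": -0.03, "ty": 0, "tz": 0, "wx": 0, "wy": 0, "wz": 0, "grip": 0},
    {"tx": -0.04, "ty": 0, "tz": 0, "wx": 0, "wy": 0, "wz": 0, "grip": 0},
    {"tx": -0.05, "ty": 0, "tz": 0, "wx": 0, "wy": 0, "wz": 0, "grip": 0},
    {"tx": -0.05, "ty": 0, "tz": 0, "wx": 0, "wy": 0, "wz": 0, "grip": 0},
    {"tx": -0.05, "ty": 0, "tz": 0, "wx": 0, "wy": 0, "wz": 0, "grip": 0},
    {"tx": -0.05, "ty": 0, "tz": 0, "wx": 0, "wy": 0, "wz": 0, "grip": 0},
    {"tx": -0.05, "ty": 0, "tz": 0, "wx": 0, "wy": 0, "wz": 0, "grip": 0},
    {"tx": -0.05, "ty": 0, "tz": 0, "wx": 0, "wy": 0, "wz": 0, "grip": 0},
    {"tx": -0.05, "ty": 0, "tz": 0, "wx": 0, "wy": 0, "wz": 0, "grip": 0},
  ],
)

```text
time: 8.2
tool_pos: [0.5199, -0.1123, 0.0412]
tool_rot: [-0.001, -0.175, 0.985, -0.0]
contact_force: [-5.7, -2.1, 3.0]
gripper_width: -0.001
```

```bash
python3 w.py -.16 0 .042 110
```

```text
t 8.2 clampxyz [-0.1343  0.0007  0.0412] yaw 110.18 q [-0.35  0.03  1.97 -0.    1.14 -2.27] F [-5.7  -2.08  2.98] M [-0.386  0.972  0.024] g -0.0
(array([ 2.57, -0.06, -0.08]), array([ 0.02, -0.12,  0.18]))
```

The force rises at a fixed position, and tool travel of 29 mm matches the gap, so the arm is home. Now I'll back off and rise.

Emit:
step_arm(
  series=[
    {"tx": 0.5, "ty": 0, "tz": 0, "wx": 0, "wy": 0, "wz": 0, "grip": 0},
    {"tx": 1.5, "ty": 0, "tz": 0, "wx": 0, "wy": 0, "wz": 0, "grip": 0},
    {"tx": 3, "ty": 0, "tz": 0, "wx": 0, "wy": 0, "wz": 0, "grip": 0},
    {"tx": 3.5, "ty": 0, "tz": -3, "wx": 0, "wy": 0, "wz": 0, "grip": 0},
    {"tx": 3.5, "ty": 0, "tz": -7, "wx": 0, "wy": 0, "wz": -5, "grip": 0},
    {"tx": 3.5, "ty": 0, "tz": -11, "wx": 0, "wy": 0, "wz": -10, "grip": 0},
    {"tx": 3.5, "ty": 0, "tz": -15, "wx": 0, "wy": 0, "wz": -16, "grip": 0},
    {"tx": 3.5, "ty": 0, "tz": -19, "wx": 0, "wy": 0, "wz": -22, "grip": 0},
    {"tx": 3.5, "ty": 0, "tz": -22, "wx": 0, "wy": 0, "wz": -28, "grip": 0},
    {"tx": 3, "ty": 0, "tz": -22, "wx": 0, "wy": 0, "wz": -34, "grip": 0},
  ],
)

```text
time: 9.03
tool_pos: [0.4954, -0.1238, 0.2707]
tool_rot: [0.005, -0.457, 0.889, -0.006]
contact_force: [0.7, -0.7, 0.4]
gripper_width: 0.001
```

```bash
python3 y.py
cat > k.py <<'E'
import sys
from h import *
from plant import monitor
# handle polar: th rad p z yaw-offset
s=monitor.state()
th,r,p,z=map(float,sys.argv[1:5]); off=float(sys.argv[5]) if len(sys.argv)>5 else 192.2
a=np.deg2rad(th); rh=np.array([np.cos(a),np.sin(a)]); ph=np.array([np.sin(a),-np.cos(a)])
F=s["contact_force"]; d=s["tool_pos"][:2]-AX
M=s["ft_torque"]
fl=d
print("t",round(s["time"],2),"pos",np.round(s["tool_pos"],4),"yaw",round(yaw(s),2),"q6",round(s["joint_pos"][5],3),"F",np.round(F,2),"M",np.round(M,3))
print("R,phi of tcp",np.round([np.hypot(*d),np.degrees(np.arctan2(d[1],d[0]))],4),"rp in th",np.round([d@rh,d@ph],4),"Frad,Fp",np.round([F[:2]@rh,F[:2]@ph],2),"Mz axis",round(M[2]+d[0]*F[1]-d[1]*F[0],4))
print(delta(s,[*(AX+r*rh+p*ph),z],th+off))
E
python3 k.py -43.2 .05 -.035 .25
```

```text
side 31 35 [-0.0361  0.0016] [-0.063  -0.0003]
top 49 48 [-0.0365 -0.0002] [-0.0656  0.0002]
t 9.13 pos [ 0.4935 -0.1226  0.2637] yaw 144.18 q6 -2.907 F [-0.24  0.21 -0.62] M [-0.024 -0.001 -0.043]
R,phi of tcp [   0.1626 -159.9957] rp in th [-0.0733  0.1452] Frad,Fp [-0.32  0.01] Mz axis -0.0884
(array([-16.28, -14.53,   1.48]), array([-0.3 ,  0.11, -4.82]))
```

Emit:
step_arm(
  series=[
    {"tx": -2.5, "ty": -2.2, "tz": 0, "wx": 0, "wy": 0, "wz": 0, "grip": 0},
    {"tx": -5, "ty": -4.4, "tz": 0, "wx": 0, "wy": 0, "wz": 0, "grip": 0},
    {"tx": -7.5, "ty": -6.7, "tz": 0, "wx": 0, "wy": 0, "wz": -1, "grip": 0},
    {"tx": -10, "ty": -8.9, "tz": 0, "wx": 0, "wy": 0, "wz": -2, "grip": 0},
    {"tx": -12.5, "ty": -11.2, "tz": 0, "wx": 0, "wy": 0, "wz": -3, "grip": 0},
    {"tx": -14.5, "ty": -13, "tz": 0.5, "wx": 0, "wy": 0, "wz": -4, "grip": 0},
    {"tx": -15.8, "ty": -14.2, "tz": 1, "wx": 0, "wy": 0, "wz": -4.8, "grip": 0},
    {"tx": -16.3, "ty": -14.5, "tz": 1.5, "wx": 0, "wy": 0, "wz": -4.8, "grip": 0},
    {"tx": -16.3, "ty": -14.5, "tz": 1.5, "wx": 0, "wy": 0, "wz": -4.8, "grip": 0},
    {"tx": -16.3, "ty": -14.5, "tz": 1.5, "wx": 0, "wy": 0, "wz": -4.8, "grip": 0},
  ],
)

```text
time: 9.97
tool_pos: [0.704, -0.075, 0.2441]
tool_rot: [-0.001, -0.492, 0.871, 0.001]
contact_force: [-0.3, 0.0, 0.6]
gripper_width: 0.001
```

```bash
python3 k.py -43.2 .05 -.035 .163
```

```text
t 9.97 pos [ 0.704  -0.075   0.2441] yaw 148.89 q6 -2.81 F [-0.35  0.    0.58] M [0.037 0.03  0.005]
R,phi of tcp [ 0.0583 -7.9312] rp in th [ 0.0476 -0.0337] Frad,Fp [-0.25  0.24] Mz axis 0.0027
(array([-0.09, -0.29,  8.11]), array([ 0.21, -0.08, -0.11]))
```

Emit:
step_arm(
  series=[
    {"tx": -0.1, "ty": -0.2, "tz": 2, "wx": 0, "wy": 0, "wz": 0, "grip": 0},
    {"tx": -0.1, "ty": -0.3, "tz": 4, "wx": 0, "wy": 0, "wz": 0, "grip": 0},
    {"tx": -0.1, "ty": -0.3, "tz": 5.5, "wx": 0, "wy": 0, "wz": 0, "grip": 0},
    {"tx": -0.1, "ty": -0.3, "tz": 7, "wx": 0, "wy": 0, "wz": 0, "grip": 0},
    {"tx": -0.1, "ty": -0.3, "tz": 7.8, "wx": 0, "wy": 0, "wz": 0, "grip": 0},
    {"tx": -0.1, "ty": -0.3, "tz": 8.1, "wx": 0, "wy": 0, "wz": 0, "grip": 0},
    {"tx": -0.1, "ty": -0.3, "tz": 8.1, "wx": 0, "wy": 0, "wz": 0, "grip": 0},
    {"tx": -0.1, "ty": -0.3, "tz": 8.1, "wx": 0, "wy": 0, "wz": 0, "grip": 0},
    {"tx": -0.1, "ty": -0.3, "tz": 8.1, "wx": 0, "wy": 0, "wz": 0, "grip": 0},
    {"tx": -0.1, "ty": -0.3, "tz": 8.1, "wx": 0, "wy": 0, "wz": 0, "grip": 0},
  ],
)

```text
time: 10.8
tool_pos: [0.7093, -0.0759, 0.1668]
tool_rot: [0.001, -0.492, 0.87, -0.001]
contact_force: [0.6, -0.2, 0.3]
gripper_width: -0.0
```

```bash
python3 k.py -43.2 .05 -.022 .163;python3 - <<'E'
from plant import grab_frame
import cv2
f=grab_frame("side")["color"][:,:,::-1]
cv2.imwrite("pics/s3.png",cv2.resize(f[130:250,270:370],None,fx=5,fy=5,interpolation=cv2.INTER_CUBIC))
E
```

```text
t 10.8 pos [ 0.7093 -0.0759  0.1668] yaw 148.97 q6 -2.811 F [ 0.59 -0.23  0.3 ] M [-0.025  0.072 -0.01 ]
R,phi of tcp [ 0.0636 -8.0421] rp in th [ 0.052  -0.0366] Frad,Fp [ 0.59 -0.23] Mz axis -0.0195
(array([1.39, 0.5 , 0.38]), array([-0.13,  0.04, -0.03]))
```

View pics/s3.png

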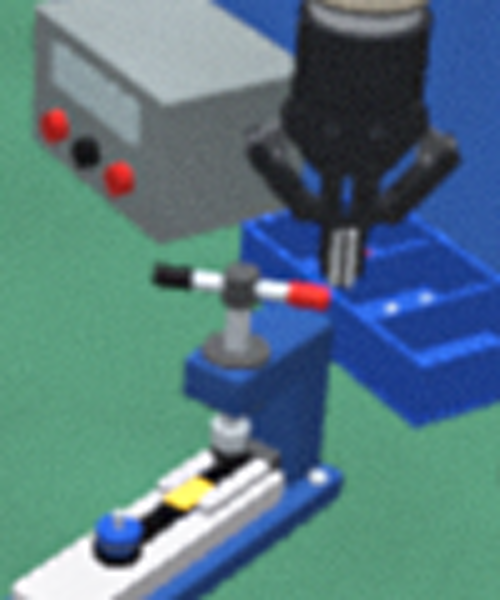

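Emit:
step_arm(
  series=[
    {"tx": 0.2, "ty": 0.1, "tz": 0.1, "wx": 0, "wy": 0, "wz": 0, "grip": 0},
    {"tx": 0.4, "ty": 0.2, "tz": 0.1, "wx": 0, "wy": 0, "wz": 0, "grip": 0},
    {"tx": 0.6, "ty": 0.2, "tz": 0.1, "wx": 0, "wy": 0, "wz": 0, "grip": 0},
    {"tx": 0.8, "ty": 0.2, "tz": 0.1, "wx": 0, "wy": 0, "wz": 0, "grip": 0},
    {"tx": 1, "ty": 0.2, "tz": 0.1, "wx": 0, "wy": 0, "wz": 0, "grip": 0},
    {"tx": 1.1, "ty": 0.2, "tz": 0.1, "wx": 0, "wy": 0, "wz": 0, "grip": 0},
    {"tx": 1.2, "ty": 0.2, "tz": 0.1, "wx": 0, "wy": 0, "wz": 0, "grip": 0},
    {"tx": 1.3, "ty": 0.2, "tz": 0.1, "wx": 0, "wy": 0, "wz": 0, "grip": 0},
    {"tx": 1.4, "ty": 0.2, "tz": 0.1, "wx": 0, "wy": 0, "wz": 0, "grip": 0},
    {"tx": 1.5, "ty": 0.2, "tz": 0.1, "wx": 0, "wy": 0, "wz": 0, "grip": 0},
  ],
)

```text
time: 11.68
tool_pos: [0.6991, -0.0877, 0.1643]
tool_rot: [0.0, -0.492, 0.87, -0.0]
contact_force: [-0.2, -0.2, -0.2]
gripper_width: -0.0
```

```bash
python3 k.py -43.2 .05 -.022 .163
```

```text
t 11.68 pos [ 0.6991 -0.0877  0.1643] yaw 148.97 q6 -2.83 F [-0.25 -0.22 -0.2 ] M [ 0.072 -0.028 -0.   ]
R,phi of tcp [  0.0567 -21.4084] rp in th [ 0.0526 -0.021 ] Frad,Fp [-0.03  0.33] Mz axis -0.0169
(array([-0.15,  0.24,  0.13]), array([-0.  ,  0.  , -0.03]))
```

Emit:
step_arm(
  series=[
    {"tx": 0.05, "ty": 0.1, "tz": 0, "wx": 0, "wy": 0, "wz": 0, "grip": 0},
    {"tx": 0.1, "ty": 0.2, "tz": 0, "wx": 0, "wy": 0, "wz": 0, "grip": 0},
    {"tx": 0.15, "ty": 0.3, "tz": 0, "wx": 0, "wy": 0, "wz": 0, "grip": 0},
    {"tx": 0.2, "ty": 0.4, "tz": 0, "wx": 0, "wy": 0, "wz": 0, "grip": 0},
    {"tx": 0.25, "ty": 0.4, "tz": 0, "wx": 0, "wy": 0, "wz": 0, "grip": 0},
    {"tx": 0.3, "ty": 0.4, "tz": 0, "wx": 0, "wy": 0, "wz": 0, "grip": 0},
    {"tx": 0.35, "ty": 0.4, "tz": 0, "wx": 0, "wy": 0, "wz": 0, "grip": 0},
    {"tx": 0.4, "ty": 0.4, "tz": 0, "wx": 0, "wy": 0, "wz": 0, "grip": 0},
    {"tx": 0.45, "ty": 0.4, "tz": 0, "wx": 0, "wy": 0, "wz": 0, "grip": 0},
    {"tx": 0.5, "ty": 0.4, "tz": 0, "wx": 0, "wy": 0, "wz": 0, "grip": 0},
  ],
)

```text
time: 12.52
tool_pos: [0.6936, -0.0884, 0.1644]
tool_rot: [0.001, -0.492, 0.87, 0.001]
contact_force: [2.1, 5.9, -0.4]
gripper_width: -0.002
```

```bash
python3 k.py -43.2 .05 -.022 .163
```

```text
t 12.52 pos [ 0.6936 -0.0884  0.1644] yaw 149.0 q6 -2.835 F [ 2.13  5.89 -0.44] M [ 0.908 -0.35  -0.068]
R,phi of tcp [  0.052  -24.3717] rp in th [ 0.0492 -0.0168] Frad,Fp [-2.48 -5.75] Mz axis 0.256
(array([-0.49, -0.19,  0.14]), array([ 0.  ,  0.17, -0.  ]))
```

```bash
cat > arc.py <<'E'
import sys,json
from h import *
from plant import monitor
# th0 estimate from yaw-independent tcp phi; args: total deg, nmove rows, back-off deg (optional)
tot=float(sys.argv[1]); n=int(sys.argv[2]); Rg=float(sys.argv[3]) if len(sys.argv)>3 else .052; zg=.1635
s=monitor.state(); d=s["tool_pos"][:2]-AX; R0=np.hypot(*d); phi=np.degrees(np.arctan2(d[1],d[0]))
F=s["contact_force"];M=s["ft_torque"]
th=phi-18.85; t=np.deg2rad(th); 
print("t",round(s["time"],2),"z",round(s["tool_pos"][2],4),"R",round(R0,4),"phi",round(phi,2),"th~",round(th,2),"yaw-th",round((yaw(s)-th)%360,2),"q6",round(s["joint_pos"][5],3),"Frad,Fp",np.round([F[0]*np.cos(t)+F[1]*np.sin(t),F[0]*np.sin(t)-F[1]*np.cos(t)],2),"Fz",round(F[2],2),"MZ",round(M[2]+d[0]*F[1]-d[1]*F[0],4))
R=rot(s)
for i in range(1,11):
    k=min(i,n)/n; a=np.deg2rad(phi-tot*k); r=R0+(Rg-R0)*k
    p=R.inv().apply([*(r*np.array([np.cos(a),np.sin(a)])-d),(zg-s["tool_pos"][2])*k])*100
    print('{"tx": %.2f, "ty": %.2f, "tz": %.2f, "wx": 0, "wy": 0, "wz": %.1f, "grip": 0}'%(*p,tot*k),end=", ")
E
python3 arc.py 40 10
```

```text
t 12.52 z 0.1644 R 0.052 phi -24.37 th~ -43.22 yaw-th 192.22 q6 -2.835 Frad,Fp [-2.48 -5.75] Fz -0.44 MZ 0.256
{"tx": 0.36, "ty": -0.03, "tz": 0.01, "wx": 0, "wy": 0, "wz": 4.0, "grip": 0}, {"tx": 0.72, "ty": -0.03, "tz": 0.02, "wx": 0, "wy": 0, "wz": 8.0, "grip": 0}, {"tx": 1.09, "ty": -0.01, "tz": 0.02, "wx": 0, "wy": 0, "wz": 12.0, "grip": 0}, {"tx": 1.45, "ty": 0.03, "tz": 0.03, "wx": 0, "wy": 0, "wz": 16.0, "grip": 0}, {"tx": 1.80, "ty": 0.10, "tz": 0.04, "wx": 0, "wy": 0, "wz": 20.0, "grip": 0}, {"tx": 2.15, "ty": 0.20, "tz": 0.05, "wx": 0, "wy": 0, "wz": 24.0, "grip": 0}, {"tx": 2.49, "ty": 0.32, "tz": 0.05, "wx": 0, "wy": 0, "wz": 28.0, "grip": 0}, {"tx": 2.83, "ty": 0.46, "tz": 0.06, "wx": 0, "wy": 0, "wz": 32.0, "grip": 0}, {"tx": 3.15, "ty": 0.63, "tz": 0.07, "wx": 0, "wy": 0, "wz": 36.0, "grip": 0}, {"tx": 3.46, "ty": 0.82, "tz": 0.08, "wx": 0, "wy": 0, "wz": 40.0, "grip": 0},
```

Emit:
step_arm(
  series=[
    {"tx": 0.36, "ty": -0.03, "tz": 0, "wx": 0, "wy": 0, "wz": 4, "grip": 0},
    {"tx": 0.72, "ty": -0.03, "tz": 0, "wx": 0, "wy": 0, "wz": 8, "grip": 0},
    {"tx": 1.09, "ty": -0.01, "tz": 0, "wx": 0, "wy": 0, "wz": 12, "grip": 0},
    {"tx": 1.45, "ty": 0.03, "tz": 0, "wx": 0, "wy": 0, "wz": 16, "grip": 0},
    {"tx": 1.8, "ty": 0.1, "tz": 0, "wx": 0, "wy": 0, "wz": 20, "grip": 0},
    {"tx": 2.15, "ty": 0.2, "tz": 0, "wx": 0, "wy": 0, "wz": 24, "grip": 0},
    {"tx": 2.49, "ty": 0.32, "tz": 0, "wx": 0, "wy": 0, "wz": 28, "grip": 0},
    {"tx": 2.83, "ty": 0.46, "tz": 0, "wx": 0, "wy": 0, "wz": 32, "grip": 0},
    {"tx": 3.15, "ty": 0.63, "tz": 0, "wx": 0, "wy": 0, "wz": 36, "grip": 0},
    {"tx": 3.46, "ty": 0.82, "tz": 0, "wx": 0, "wy": 0, "wz": 40, "grip": 0},
  ],
)

```text
time: 13.35
tool_pos: [0.6695, -0.1148, 0.1645]
tool_rot: [0.002, -0.163, 0.987, 0.0]
contact_force: [5.8, 3.0, -1.6]
gripper_width: -0.005
```

```bash
python3 arc.py 40 10
```

```text
t 13.35 z 0.1645 R 0.0531 phi -64.13 th~ -82.98 yaw-th 191.77 q6 -2.179 Frad,Fp [-2.25 -6.12] Fz -1.6 MZ 0.3386
{"tx": 0.37, "ty": -0.02, "tz": 0.01, "wx": 0, "wy": 0, "wz": 4.0, "grip": 0}, {"tx": 0.74, "ty": -0.02, "tz": 0.02, "wx": 0, "wy": 0, "wz": 8.0, "grip": 0}, {"tx": 1.11, "ty": 0.01, "tz": 0.03, "wx": 0, "wy": 0, "wz": 12.0, "grip": 0}, {"tx": 1.47, "ty": 0.07, "tz": 0.03, "wx": 0, "wy": 0, "wz": 16.0, "grip": 0}, {"tx": 1.83, "ty": 0.15, "tz": 0.04, "wx": 0, "wy": 0, "wz": 20.0, "grip": 0}, {"tx": 2.18, "ty": 0.25, "tz": 0.05, "wx": 0, "wy": 0, "wz": 24.0, "grip": 0}, {"tx": 2.52, "ty": 0.38, "tz": 0.06, "wx": 0, "wy": 0, "wz": 28.0, "grip": 0}, {"tx": 2.86, "ty": 0.53, "tz": 0.07, "wx": 0, "wy": 0, "wz": 32.0, "grip": 0}, {"tx": 3.17, "ty": 0.71, "tz": 0.08, "wx": 0, "wy": 0, "wz": 36.0, "grip": 0}, {"tx": 3.48, "ty": 0.91, "tz": 0.09, "wx": 0, "wy": 0, "wz": 40.0, "grip": 0},
```

Emit:
step_arm(
  series=[
    {"tx": 0.37, "ty": -0.02, "tz": 0, "wx": 0, "wy": 0, "wz": 4, "grip": 0},
    {"tx": 0.74, "ty": -0.02, "tz": 0, "wx": 0, "wy": 0, "wz": 8, "grip": 0},
    {"tx": 1.11, "ty": 0.01, "tz": 0, "wx": 0, "wy": 0, "wz": 12, "grip": 0},
    {"tx": 1.47, "ty": 0.07, "tz": 0, "wx": 0, "wy": 0, "wz": 16, "grip": 0},
    {"tx": 1.83, "ty": 0.15, "tz": 0, "wx": 0, "wy": 0, "wz": 20, "grip": 0},
    {"tx": 2.18, "ty": 0.25, "tz": 0, "wx": 0, "wy": 0, "wz": 24, "grip": 0},
    {"tx": 2.52, "ty": 0.38, "tz": 0, "wx": 0, "wy": 0, "wz": 28, "grip": 0},
    {"tx": 2.86, "ty": 0.53, "tz": 0, "wx": 0, "wy": 0, "wz": 32, "grip": 0},
    {"tx": 3.17, "ty": 0.71, "tz": 0, "wx": 0, "wy": 0, "wz": 36, "grip": 0},
    {"tx": 3.48, "ty": 0.91, "tz": 0, "wx": 0, "wy": 0, "wz": 40, "grip": 0},
  ],
)

```text
time: 14.18
tool_pos: [0.6335, -0.1196, 0.1646]
tool_rot: [0.002, 0.184, 0.983, -0.001]
contact_force: [6.0, -3.6, -3.1]
gripper_width: 0.002
```

```bash
python3 arc.py 40 10
```

```text
t 14.18 z 0.1646 R 0.0542 phi -103.68 th~ -122.53 yaw-th 191.28 q6 -1.5 Frad,Fp [-0.22 -7.01] Fz -3.09 MZ 0.332
{"tx": 0.38, "ty": -0.01, "tz": 0.01, "wx": 0, "wy": 0, "wz": 4.0, "grip": 0}, {"tx": 0.75, "ty": -0.00, "tz": 0.02, "wx": 0, "wy": 0, "wz": 8.0, "grip": 0}, {"tx": 1.13, "ty": 0.03, "tz": 0.03, "wx": 0, "wy": 0, "wz": 12.0, "grip": 0}, {"tx": 1.50, "ty": 0.10, "tz": 0.04, "wx": 0, "wy": 0, "wz": 16.0, "grip": 0}, {"tx": 1.86, "ty": 0.19, "tz": 0.05, "wx": 0, "wy": 0, "wz": 20.0, "grip": 0}, {"tx": 2.21, "ty": 0.30, "tz": 0.06, "wx": 0, "wy": 0, "wz": 24.0, "grip": 0}, {"tx": 2.55, "ty": 0.44, "tz": 0.06, "wx": 0, "wy": 0, "wz": 28.0, "grip": 0}, {"tx": 2.88, "ty": 0.60, "tz": 0.07, "wx": 0, "wy": 0, "wz": 32.0, "grip": 0}, {"tx": 3.20, "ty": 0.78, "tz": 0.08, "wx": 0, "wy": 0, "wz": 36.0, "grip": 0}, {"tx": 3.50, "ty": 0.98, "tz": 0.09, "wx": 0, "wy": 0, "wz": 40.0, "grip": 0},
```

Emit:
step_arm(
  series=[
    {"tx": 0.38, "ty": 0, "tz": 0, "wx": 0, "wy": 0, "wz": 4, "grip": 0},
    {"tx": 0.75, "ty": 0, "tz": 0, "wx": 0, "wy": 0, "wz": 8, "grip": 0},
    {"tx": 1.13, "ty": 0.03, "tz": 0, "wx": 0, "wy": 0, "wz": 12, "grip": 0},
    {"tx": 1.5, "ty": 0.1, "tz": 0, "wx": 0, "wy": 0, "wz": 16, "grip": 0},
    {"tx": 1.86, "ty": 0.19, "tz": 0, "wx": 0, "wy": 0, "wz": 20, "grip": 0},
    {"tx": 2.21, "ty": 0.3, "tz": 0, "wx": 0, "wy": 0, "wz": 24, "grip": 0},
    {"tx": 2.55, "ty": 0.44, "tz": 0, "wx": 0, "wy": 0, "wz": 28, "grip": 0},
    {"tx": 2.88, "ty": 0.6, "tz": 0, "wx": 0, "wy": 0, "wz": 32, "grip": 0},
    {"tx": 3.2, "ty": 0.78, "tz": 0, "wx": 0, "wy": 0, "wz": 36, "grip": 0},
    {"tx": 3.5, "ty": 0.98, "tz": 0, "wx": 0, "wy": 0, "wz": 40, "grip": 0},
  ],
)

```text
time: 15.02
tool_pos: [0.6024, -0.0995, 0.1644]
tool_rot: [0.001, 0.51, 0.86, -0.003]
contact_force: [-2.9, -8.3, 0.7]
gripper_width: 0.005
```

```bash
python3 arc.py 18 10
```

```text
t 15.02 z 0.1644 R 0.0547 phi -143.48 th~ -162.33 yaw-th 191.06 q6 -0.782 Frad,Fp [ 5.29 -7.05] Fz 0.74 MZ 0.31
{"tx": 0.17, "ty": 0.01, "tz": 0.01, "wx": 0, "wy": 0, "wz": 1.8, "grip": 0}, {"tx": 0.35, "ty": 0.02, "tz": 0.02, "wx": 0, "wy": 0, "wz": 3.6, "grip": 0}, {"tx": 0.52, "ty": 0.03, "tz": 0.02, "wx": 0, "wy": 0, "wz": 5.4, "grip": 0}, {"tx": 0.69, "ty": 0.06, "tz": 0.03, "wx": 0, "wy": 0, "wz": 7.2, "grip": 0}, {"tx": 0.85, "ty": 0.09, "tz": 0.04, "wx": 0, "wy": 0, "wz": 9.0, "grip": 0}, {"tx": 1.02, "ty": 0.12, "tz": 0.05, "wx": 0, "wy": 0, "wz": 10.8, "grip": 0}, {"tx": 1.18, "ty": 0.16, "tz": 0.05, "wx": 0, "wy": 0, "wz": 12.6, "grip": 0}, {"tx": 1.35, "ty": 0.20, "tz": 0.06, "wx": 0, "wy": 0, "wz": 14.4, "grip": 0}, {"tx": 1.51, "ty": 0.25, "tz": 0.07, "wx": 0, "wy": 0, "wz": 16.2, "grip": 0}, {"tx": 1.66, "ty": 0.30, "tz": 0.08, "wx": 0, "wy": 0, "wz": 18.0, "grip": 0},
```

Emit:
step_arm(
  series=[
    {"tx": 0.17, "ty": -0.01, "tz": 0, "wx": 0, "wy": 0, "wz": 1.8, "grip": 0},
    {"tx": 0.35, "ty": -0.02, "tz": 0, "wx": 0, "wy": 0, "wz": 3.6, "grip": 0},
    {"tx": 0.52, "ty": -0.02, "tz": 0, "wx": 0, "wy": 0, "wz": 5.4, "grip": 0},
    {"tx": 0.69, "ty": -0.01, "tz": 0, "wx": 0, "wy": 0, "wz": 7.2, "grip": 0},
    {"tx": 0.86, "ty": 0, "tz": 0, "wx": 0, "wy": 0, "wz": 9, "grip": 0},
    {"tx": 1.03, "ty": 0.01, "tz": 0, "wx": 0, "wy": 0, "wz": 10.8, "grip": 0},
    {"tx": 1.2, "ty": 0.02, "tz": 0, "wx": 0, "wy": 0, "wz": 12.6, "grip": 0},
    {"tx": 1.37, "ty": 0.05, "tz": 0, "wx": 0, "wy": 0, "wz": 14.4, "grip": 0},
    {"tx": 1.54, "ty": 0.08, "tz": 0, "wx": 0, "wy": 0, "wz": 16.2, "grip": 0},
    {"tx": 1.7, "ty": 0.12, "tz": 0, "wx": 0, "wy": 0, "wz": 18, "grip": 0},
  ],
)

```text
time: 15.85
tool_pos: [0.5945, -0.0836, 0.1642]
tool_rot: [0.0, 0.637, 0.771, -0.004]
contact_force: [-5.3, -6.0, 1.3]
gripper_width: -0.002
```

```bash
python3 arc.py 18 10 .0545
```

```text
t 15.85 z 0.1642 R 0.0544 phi -162.18 th~ -181.03 yaw-th 191.87 q6 -0.448 Frad,Fp [ 5.2  -6.11] Fz 1.28 MZ 0.2559
{"tx": 0.17, "ty": -0.02, "tz": 0.01, "wx": 0, "wy": 0, "wz": 1.8, "grip": 0}, {"tx": 0.34, "ty": -0.03, "tz": 0.01, "wx": 0, "wy": 0, "wz": 3.6, "grip": 0}, {"tx": 0.51, "ty": -0.04, "tz": 0.02, "wx": 0, "wy": 0, "wz": 5.4, "grip": 0}, {"tx": 0.68, "ty": -0.04, "tz": 0.03, "wx": 0, "wy": 0, "wz": 7.2, "grip": 0}, {"tx": 0.85, "ty": -0.04, "tz": 0.03, "wx": 0, "wy": 0, "wz": 9.0, "grip": 0}, {"tx": 1.02, "ty": -0.03, "tz": 0.04, "wx": 0, "wy": 0, "wz": 10.8, "grip": 0}, {"tx": 1.19, "ty": -0.02, "tz": 0.05, "wx": 0, "wy": 0, "wz": 12.6, "grip": 0}, {"tx": 1.36, "ty": -0.00, "tz": 0.05, "wx": 0, "wy": 0, "wz": 14.4, "grip": 0}, {"tx": 1.53, "ty": 0.02, "tz": 0.06, "wx": 0, "wy": 0, "wz": 16.2, "grip": 0}, {"tx": 1.70, "ty": 0.05, "tz": 0.06, "wx": 0, "wy": 0, "wz": 18.0, "grip": 0},
```

Emit:
step_arm(
  series=[
    {"tx": 0.17, "ty": -0.03, "tz": 0, "wx": 0, "wy": 0, "wz": 1.8, "grip": 0},
    {"tx": 0.34, "ty": -0.05, "tz": 0, "wx": 0, "wy": 0, "wz": 3.6, "grip": 0},
    {"tx": 0.51, "ty": -0.07, "tz": 0, "wx": 0, "wy": 0, "wz": 5.4, "grip": 0},
    {"tx": 0.68, "ty": -0.08, "tz": 0, "wx": 0, "wy": 0, "wz": 7.2, "grip": 0},
    {"tx": 0.86, "ty": -0.08, "tz": 0, "wx": 0, "wy": 0, "wz": 9, "grip": 0},
    {"tx": 1.03, "ty": -0.08, "tz": 0, "wx": 0, "wy": 0, "wz": 10.8, "grip": 0},
    {"tx": 1.2, "ty": -0.07, "tz": 0, "wx": 0, "wy": 0, "wz": 12.6, "grip": 0},
    {"tx": 1.37, "ty": -0.06, "tz": 0, "wx": 0, "wy": 0, "wz": 14.4, "grip": 0},
    {"tx": 1.54, "ty": -0.04, "tz": 0, "wx": 0, "wy": 0, "wz": 16.2, "grip": 0},
    {"tx": 1.7, "ty": -0.02, "tz": 0, "wx": 0, "wy": 0, "wz": 18, "grip": 0},
  ],
)

```text
time: 16.68
tool_pos: [0.5916, -0.0666, 0.1643]
tool_rot: [0.001, 0.75, 0.662, -0.003]
contact_force: [-3.0, -5.8, 0.4]
gripper_width: -0.003
```

```bash
python3 arc.py 18 10 .0545
```

```text
t 16.68 z 0.1643 R 0.0547 phi 179.57 th~ 160.72 yaw-th 192.12 q6 -0.108 Frad,Fp [ 0.9  -6.42] Fz 0.37 MZ 0.2607
{"tx": 0.17, "ty": -0.02, "tz": 0.01, "wx": 0, "wy": 0, "wz": 1.8, "grip": 0}, {"tx": 0.34, "ty": -0.03, "tz": 0.01, "wx": 0, "wy": 0, "wz": 3.6, "grip": 0}, {"tx": 0.51, "ty": -0.03, "tz": 0.02, "wx": 0, "wy": 0, "wz": 5.4, "grip": 0}, {"tx": 0.69, "ty": -0.03, "tz": 0.03, "wx": 0, "wy": 0, "wz": 7.2, "grip": 0}, {"tx": 0.86, "ty": -0.03, "tz": 0.03, "wx": 0, "wy": 0, "wz": 9.0, "grip": 0}, {"tx": 1.03, "ty": -0.01, "tz": 0.04, "wx": 0, "wy": 0, "wz": 10.8, "grip": 0}, {"tx": 1.20, "ty": 0.00, "tz": 0.05, "wx": 0, "wy": 0, "wz": 12.6, "grip": 0}, {"tx": 1.37, "ty": 0.02, "tz": 0.05, "wx": 0, "wy": 0, "wz": 14.4, "grip": 0}, {"tx": 1.54, "ty": 0.05, "tz": 0.06, "wx": 0, "wy": 0, "wz": 16.2, "grip": 0}, {"tx": 1.71, "ty": 0.08, "tz": 0.07, "wx": 0, "wy": 0, "wz": 18.0, "grip": 0},
```

Emit:
step_arm(
  series=[
    {"tx": 0.17, "ty": -0.02, "tz": 0, "wx": 0, "wy": 0, "wz": 1.8, "grip": 0},
    {"tx": 0.34, "ty": -0.03, "tz": 0, "wx": 0, "wy": 0, "wz": 3.6, "grip": 0},
    {"tx": 0.51, "ty": -0.04, "tz": 0, "wx": 0, "wy": 0, "wz": 5.4, "grip": 0},
    {"tx": 0.69, "ty": -0.04, "tz": 0, "wx": 0, "wy": 0, "wz": 7.2, "grip": 0},
    {"tx": 0.86, "ty": -0.04, "tz": 0, "wx": 0, "wy": 0, "wz": 9, "grip": 0},
    {"tx": 1.03, "ty": -0.03, "tz": 0, "wx": 0, "wy": 0, "wz": 10.8, "grip": 0},
    {"tx": 1.2, "ty": -0.02, "tz": 0, "wx": 0, "wy": 0, "wz": 12.6, "grip": 0},
    {"tx": 1.37, "ty": 0, "tz": 0, "wx": 0, "wy": 0, "wz": 14.4, "grip": 0},
    {"tx": 1.54, "ty": 0.02, "tz": 0, "wx": 0, "wy": 0, "wz": 16.2, "grip": 0},
    {"tx": 1.71, "ty": 0.05, "tz": 0, "wx": 0, "wy": 0, "wz": 18, "grip": 0},
  ],
)

```text
time: 17.52
tool_pos: [0.5944, -0.0497, 0.1643]
tool_rot: [0.002, 0.844, 0.536, -0.002]
contact_force: [-2.9, -5.8, 0.4]
gripper_width: -0.002
```

```bash
python3 arc.py 18 10 .0545|head -1
```

```text
t 17.52 z 0.1643 R 0.0547 phi 161.57 th~ 142.72 yaw-th 192.12 q6 0.235 Frad,Fp [-1.24 -6.34] Fz 0.35 MZ 0.2419
```

Emit:
step_arm(
  series=[
    {"tx": 0.17, "ty": -0.02, "tz": 0, "wx": 0, "wy": 0, "wz": 1.8, "grip": 0},
    {"tx": 0.34, "ty": -0.03, "tz": 0, "wx": 0, "wy": 0, "wz": 3.6, "grip": 0},
    {"tx": 0.51, "ty": -0.04, "tz": 0, "wx": 0, "wy": 0, "wz": 5.4, "grip": 0},
    {"tx": 0.69, "ty": -0.04, "tz": 0, "wx": 0, "wy": 0, "wz": 7.2, "grip": 0},
    {"tx": 0.86, "ty": -0.04, "tz": 0, "wx": 0, "wy": 0, "wz": 9, "grip": 0},
    {"tx": 1.03, "ty": -0.03, "tz": 0, "wx": 0, "wy": 0, "wz": 10.8, "grip": 0},
    {"tx": 1.2, "ty": -0.02, "tz": 0, "wx": 0, "wy": 0, "wz": 12.6, "grip": 0},
    {"tx": 1.2, "ty": -0.02, "tz": 0, "wx": 0, "wy": 0, "wz": 12.6, "grip": 0},
    {"tx": 1.2, "ty": -0.02, "tz": 0, "wx": 0, "wy": 0, "wz": 12.6, "grip": 0},
    {"tx": 1.2, "ty": -0.02, "tz": 0, "wx": 0, "wy": 0, "wz": 12.6, "grip": 0},
  ],
)

```text
time: 18.35
tool_pos: [0.5995, -0.0387, 0.1643]
tool_rot: [0.002, 0.898, 0.441, -0.002]
contact_force: [-1.8, -5.3, 0.3]
gripper_width: 0.0
```

```bash
python3 arc.py 18 10 .0545|head -1
```

```text
t 18.35 z 0.1643 R 0.0547 phi 148.81 th~ 129.96 yaw-th 192.37 q6 0.473 Frad,Fp [-2.88 -4.82] Fz 0.29 MZ 0.2821
```

Emit:
step_arm(
  series=[
    {"tx": 0.17, "ty": -0.02, "tz": 0, "wx": 0, "wy": 0, "wz": 1.8, "grip": 0},
    {"tx": 0.34, "ty": -0.03, "tz": 0, "wx": 0, "wy": 0, "wz": 3.6, "grip": 0},
    {"tx": 0.51, "ty": -0.04, "tz": 0, "wx": 0, "wy": 0, "wz": 5.4, "grip": 0},
    {"tx": 0.69, "ty": -0.04, "tz": 0, "wx": 0, "wy": 0, "wz": 7.2, "grip": 0},
    {"tx": 0.86, "ty": -0.04, "tz": 0, "wx": 0, "wy": 0, "wz": 9, "grip": 0},
    {"tx": 1.03, "ty": -0.03, "tz": 0, "wx": 0, "wy": 0, "wz": 10.8, "grip": 0},
    {"tx": 1.2, "ty": -0.02, "tz": 0, "wx": 0, "wy": 0, "wz": 12.6, "grip": 0},
    {"tx": 1.37, "ty": 0, "tz": 0, "wx": 0, "wy": 0, "wz": 14.4, "grip": 0},
    {"tx": 1.54, "ty": 0.02, "tz": 0, "wx": 0, "wy": 0, "wz": 16.2, "grip": 0},
    {"tx": 1.71, "ty": 0.05, "tz": 0, "wx": 0, "wy": 0, "wz": 18, "grip": 0},
  ],
)

```text
time: 19.18
tool_pos: [0.6099, -0.0256, 0.1643]
tool_rot: [0.002, 0.956, 0.294, -0.002]
contact_force: [-3.3, -5.7, 1.9]
gripper_width: 0.004
```

```bash
python3 arc.py 18 10 .0545|head -1
```

```text
t 19.18 z 0.1643 R 0.0552 phi 131.3 th~ 112.45 yaw-th 191.79 q6 0.813 Frad,Fp [-3.97 -5.23] Fz 1.93 MZ 0.2906
```

Emit:
step_arm(
  series=[
    {"tx": 0.17, "ty": 0, "tz": 0, "wx": 0, "wy": 0, "wz": 1.8, "grip": 0},
    {"tx": 0.34, "ty": 0.01, "tz": 0, "wx": 0, "wy": 0, "wz": 3.6, "grip": 0},
    {"tx": 0.52, "ty": 0.02, "tz": 0, "wx": 0, "wy": 0, "wz": 5.4, "grip": 0},
    {"tx": 0.69, "ty": 0.03, "tz": 0, "wx": 0, "wy": 0, "wz": 7.2, "grip": 0},
    {"tx": 0.86, "ty": 0.04, "tz": 0, "wx": 0, "wy": 0, "wz": 9, "grip": 0},
    {"tx": 1.03, "ty": 0.05, "tz": 0, "wx": 0, "wy": 0, "wz": 10.8, "grip": 0},
    {"tx": 1.2, "ty": 0.07, "tz": 0, "wx": 0, "wy": 0, "wz": 12.6, "grip": 0},
    {"tx": 1.37, "ty": 0.09, "tz": 0, "wx": 0, "wy": 0, "wz": 14.4, "grip": 0},
    {"tx": 1.54, "ty": 0.12, "tz": 0, "wx": 0, "wy": 0, "wz": 16.2, "grip": 0},
    {"tx": 1.71, "ty": 0.15, "tz": 0, "wx": 0, "wy": 0, "wz": 18, "grip": 0},
  ],
)

```text
time: 20.02
tool_pos: [0.6244, -0.0165, 0.1642]
tool_rot: [0.002, 0.99, 0.141, -0.002]
contact_force: [-5.0, -4.0, 2.0]
gripper_width: 0.004
```

```bash
python3 arc.py 18 10 .0545|head -1
```

```text
t 20.02 z 0.1642 R 0.055 phi 113.43 th~ 94.58 yaw-th 191.67 q6 1.145 Frad,Fp [-3.59 -5.28] Fz 1.99 MZ 0.3
```

Emit:
step_arm(
  series=[
    {"tx": 0.17, "ty": 0.01, "tz": 0, "wx": 0, "wy": 0, "wz": 1.8, "grip": 0},
    {"tx": 0.34, "ty": 0.02, "tz": 0, "wx": 0, "wy": 0, "wz": 3.6, "grip": 0},
    {"tx": 0.52, "ty": 0.03, "tz": 0, "wx": 0, "wy": 0, "wz": 5.4, "grip": 0},
    {"tx": 0.69, "ty": 0.05, "tz": 0, "wx": 0, "wy": 0, "wz": 7.2, "grip": 0},
    {"tx": 0.86, "ty": 0.07, "tz": 0, "wx": 0, "wy": 0, "wz": 9, "grip": 0},
    {"tx": 1.03, "ty": 0.09, "tz": 0, "wx": 0, "wy": 0, "wz": 10.8, "grip": 0},
    {"tx": 1.2, "ty": 0.12, "tz": 0, "wx": 0, "wy": 0, "wz": 12.6, "grip": 0},
    {"tx": 1.37, "ty": 0.15, "tz": 0, "wx": 0, "wy": 0, "wz": 14.4, "grip": 0},
    {"tx": 1.54, "ty": 0.18, "tz": 0, "wx": 0, "wy": 0, "wz": 16.2, "grip": 0},
    {"tx": 1.71, "ty": 0.22, "tz": 0, "wx": 0, "wy": 0, "wz": 18, "grip": 0},
  ],
)

```text
time: 20.85
tool_pos: [0.6409, -0.0128, 0.1641]
tool_rot: [0.001, 1.0, -0.015, -0.003]
contact_force: [-8.0, -1.0, 3.8]
gripper_width: 0.001
```

```bash
python3 arc.py 18 10 .0545|head -1
```

```text
t 20.85 z 0.1641 R 0.0545 phi 95.7 th~ 76.85 yaw-th 191.42 q6 1.467 Frad,Fp [-2.8  -7.54] Fz 3.82 MZ 0.363
```

Emit:
step_arm(
  series=[
    {"tx": 0.09, "ty": 0, "tz": 0, "wx": 0, "wy": 0, "wz": 0.9, "grip": 0},
    {"tx": 0.17, "ty": 0.01, "tz": 0, "wx": 0, "wy": 0, "wz": 1.8, "grip": 0},
    {"tx": 0.26, "ty": 0.01, "tz": 0, "wx": 0, "wy": 0, "wz": 2.7, "grip": 0},
    {"tx": 0.34, "ty": 0.02, "tz": 0, "wx": 0, "wy": 0, "wz": 3.6, "grip": 0},
    {"tx": 0.43, "ty": 0.02, "tz": 0, "wx": 0, "wy": 0, "wz": 4.5, "grip": 0},
    {"tx": 0.51, "ty": 0.03, "tz": 0, "wx": 0, "wy": 0, "wz": 5.4, "grip": 0},
    {"tx": 0.6, "ty": 0.04, "tz": 0, "wx": 0, "wy": 0, "wz": 6.3, "grip": 0},
    {"tx": 0.69, "ty": 0.05, "tz": 0, "wx": 0, "wy": 0, "wz": 7.2, "grip": 0},
    {"tx": 0.77, "ty": 0.06, "tz": 0, "wx": 0, "wy": 0, "wz": 8.1, "grip": 0},
    {"tx": 0.86, "ty": 0.07, "tz": 0, "wx": 0, "wy": 0, "wz": 9, "grip": 0},
  ],
)

```text
time: 21.68
tool_pos: [0.6492, -0.0129, 0.1641]
tool_rot: [0.0, 0.996, -0.093, -0.003]
contact_force: [-8.4, 2.0, 4.3]
gripper_width: 0.0
```

```bash
python3 arc.py 18 10 .0545|head -1
```

```text
t 21.68 z 0.1641 R 0.0541 phi 86.92 th~ 68.07 yaw-th 191.26 q6 1.623 Frad,Fp [-1.32 -8.55] Fz 4.33 MZ 0.3742
```

Emit:
step_arm(
  series=[
    {"tx": 0.09, "ty": 0, "tz": 0, "wx": 0, "wy": 0, "wz": 0.9, "grip": 0},
    {"tx": 0.17, "ty": 0.01, "tz": 0, "wx": 0, "wy": 0, "wz": 1.8, "grip": 0},
    {"tx": 0.26, "ty": 0.01, "tz": 0, "wx": 0, "wy": 0, "wz": 2.7, "grip": 0},
    {"tx": 0.34, "ty": 0.02, "tz": 0, "wx": 0, "wy": 0, "wz": 3.6, "grip": 0},
    {"tx": 0.43, "ty": 0.02, "tz": 0, "wx": 0, "wy": 0, "wz": 4.5, "grip": 0},
    {"tx": 0.51, "ty": 0.03, "tz": 0, "wx": 0, "wy": 0, "wz": 5.4, "grip": 0},
    {"tx": 0.6, "ty": 0.03, "tz": 0, "wx": 0, "wy": 0, "wz": 6.3, "grip": 0},
    {"tx": 0.69, "ty": 0.03, "tz": 0, "wx": 0, "wy": 0, "wz": 7.2, "grip": 0},
    {"tx": 0.77, "ty": 0.04, "tz": 0, "wx": 0, "wy": 0, "wz": 8.1, "grip": 0},
    {"tx": 0.86, "ty": 0.04, "tz": 0, "wx": 0, "wy": 0, "wz": 9, "grip": 0},
  ],
)

```text
time: 22.52
tool_pos: [0.6574, -0.0142, 0.1641]
tool_rot: [0.0, 0.985, -0.171, -0.004]
contact_force: [-8.8, 3.6, 5.0]
gripper_width: 0.0
```

```bash
python3 arc.py 18 10 .0545|head -1
python3 - <<'E'
from plant import grab_frame
import cv2
f=grab_frame("side")["color"][:,:,::-1]
cv2.imwrite("pics/s4.png",cv2.resize(f[170:250,270:350],None,fx=7,fy=7,interpolation=cv2.INTER_CUBIC))
E
```

```text
t 22.52 z 0.1641 R 0.0539 phi 78.08 th~ 59.23 yaw-th 191.11 q6 1.779 Frad,Fp [-1.41 -9.35] Fz 5.04 MZ 0.4558
```

View pics/s4.png

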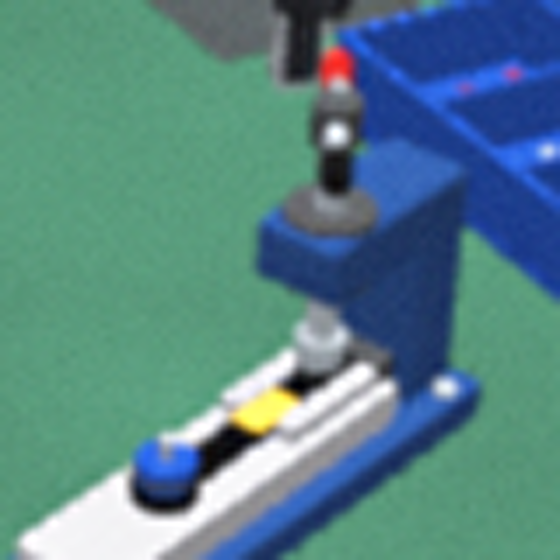

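Emit:
step_arm(
  series=[
    {"tx": 0.02, "ty": 0, "tz": 0, "wx": 0, "wy": 0, "wz": 0.2, "grip": 0},
    {"tx": 0.04, "ty": 0, "tz": 0, "wx": 0, "wy": 0, "wz": 0.4, "grip": 0},
    {"tx": 0.06, "ty": 0, "tz": 0, "wx": 0, "wy": 0, "wz": 0.6, "grip": 0},
    {"tx": 0.08, "ty": 0, "tz": 0, "wx": 0, "wy": 0, "wz": 0.8, "grip": 0},
    {"tx": 0.1, "ty": 0, "tz": 0, "wx": 0, "wy": 0, "wz": 1, "grip": 0},
    {"tx": 0.12, "ty": 0, "tz": 0, "wx": 0, "wy": 0, "wz": 1.2, "grip": 0},
    {"tx": 0.14, "ty": 0, "tz": 0, "wx": 0, "wy": 0, "wz": 1.4, "grip": 0},
    {"tx": 0.16, "ty": 0, "tz": 0, "wx": 0, "wy": 0, "wz": 1.6, "grip": 0},
    {"tx": 0.18, "ty": 0, "tz": 0, "wx": 0, "wy": 0, "wz": 1.8, "grip": 0},
    {"tx": 0.2, "ty": 0, "tz": 0, "wx": 0, "wy": 0, "wz": 2, "grip": 0},
  ],
)

```text
time: 23.4
tool_pos: [0.6593, -0.0147, 0.1641]
tool_rot: [-0.0, 0.982, -0.188, -0.004]
contact_force: [-9.1, 2.9, 4.8]
gripper_width: -0.001
```

```bash
python3 arc.py 18 10 .0545|head -1
```

```text
t 23.4 z 0.1641 R 0.0538 phi 76.07 th~ 57.22 yaw-th 191.16 q6 1.813 Frad,Fp [-2.48 -9.27] Fz 4.8 MZ 0.5061
```

The moment is about 0.48 N m averaged over the last readings, against roughly 0.30 free, so I stop here. I'll back off the sleeve straight back, then up.

Emit:
step_arm(
  series=[
    {"tx": -0.3, "ty": 0, "tz": 0, "wx": 0, "wy": 0, "wz": 0, "grip": 0},
    {"tx": -0.8, "ty": 0, "tz": 0, "wx": 0, "wy": 0, "wz": 0, "grip": 0},
    {"tx": -1.5, "ty": 0, "tz": 0, "wx": 0, "wy": 0, "wz": 0, "grip": 0},
    {"tx": -2.5, "ty": 0, "tz": 0, "wx": 0, "wy": 0, "wz": 0, "grip": 0},
    {"tx": -3, "ty": 0, "tz": -1, "wx": 0, "wy": 0, "wz": 0, "grip": 0},
    {"tx": -3.5, "ty": 0, "tz": -4, "wx": 0, "wy": 0, "wz": 0, "grip": 0},
    {"tx": -5, "ty": 0, "tz": -7, "wx": 0, "wy": 0, "wz": 0, "grip": 0},
    {"tx": -8, "ty": 0, "tz": -9, "wx": 0, "wy": 0, "wz": 0, "grip": 0},
    {"tx": -11, "ty": 0, "tz": -10, "wx": 0, "wy": 0, "wz": 0, "grip": 0},
    {"tx": -13, "ty": 0, "tz": -10, "wx": 0, "wy": 0, "wz": 0, "grip": 0},
  ],
)

```text
time: 24.23
tool_pos: [0.5405, 0.033, 0.2694]
tool_rot: [-0.0, 0.982, -0.187, 0.004]
contact_force: [1.1, -0.8, 0.3]
gripper_width: 0.002
```

```bash
python3 arc.py 18 10 .0545|head -1; python3 y.py
python3 - <<'E'
from h import *
from plant import grab_frame
T=grab_frame("top");S=grab_frame("side")
rt,n=cen(T,(285,160,320,195),red); rs,m=cen(S,(300,170,340,195),red)
print(n,m)
for p in(onz(T,rt,.175),onz(S,rs,.175)):
    d=p[:2]-AX; print(np.hypot(*d),np.degrees(np.arctan2(d[1],d[0])))
cv2.imwrite("pics/t5.png",T["color"][:,:,::-1])
cv2.imwrite("pics/s5.png",cv2.resize(S["color"][160:250,260:350,::-1],None,fx=6,fy=6,interpolation=cv2.INTER_CUBIC))
E
```

```text
t 24.23 z 0.2694 R 0.1456 phi 136.61 th~ 117.76 yaw-th 130.63 q6 1.871 Frad,Fp [-1.26  0.62] Fz 0.31 MZ -0.0572
side 33 35 [-0.0349  0.0022] [-0.063  -0.0003]
top 48 48 [-0.0366  0.    ] [-0.0656  0.0002]
26 16
0.03814690948148996 54.44566666569487
0.047455820455476326 53.67051454305671
```

View pics/s5.png

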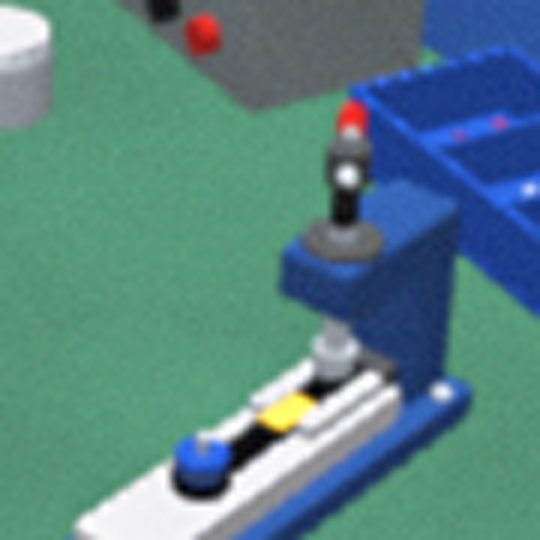

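View pics/t5.png

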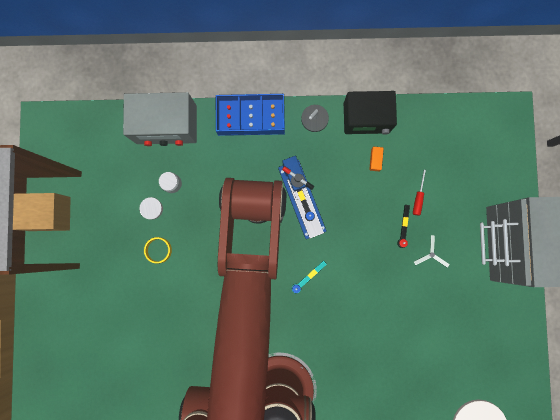

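```bash
python3 -c "
from plant import manip; print(manip.job_done())"
```

```text
the job is handed in; nothing more can be done
None
```

The quadcopter arm is home against the stop and clamped, and I handed the job in at about 24 s of the 72 s. `job_done()` gives no verdict, so the result itself is unconfirmed.

- **Pushing home:** I pushed the black arm with the blue motor about 29 mm along the channel. At the end the force rose from 4 to 6 N while the position stayed fixed. The yellow band measured the same in the top view after clamping as it did before.
- **Clamping:** I turned the T-handle clockwise about 260° by pushing the red end around with shut fingers. I did this in small arcs of 2 to 40° without lifting off, not half turn by half turn.
- **Grip:** I stopped when the handle was clearly stiffer. The moment read 0.24 to 0.34 N m while free, and the last two readings were 0.46 and 0.51 N m. With that scatter I estimate the grip at about 75 N, in a range of roughly 50 to 85 N. That is a little above the ideal 60 N and well below crushing.
- **Final pictures:** The shoe is down on the arm, the bystanders look unmoved and the gripper is clear of everything. The handle angle came out at 54° (top and side cameras) against 57° from the tool position. The side camera's red-sleeve distance was 7 mm too long because the sleeve was partly hidden.

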